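# Sort the stray specimens, tip one bay into the washer and start it

### The job

First put every stray specimen lying on the bench into the tray bay of its own colour. Then lift the tray by its handle and tip it on a corner over the washer tank so that only the bay of the colour whose tag lies on the tank's white plate empties into the tank through its corner gap, all other specimens staying in their bays; set the tray back level and centred on its round mat, then press the yellow pedal fully down to its stop for half a second and let it come up again. Leave the other things on the bench where they are.

Things in the scene. Friction and masses are not known exactly. Their poses are not given: they have to be found in the camera images.
- tray: White divided tray 200 x 200 mm, 0.35 kg, loose on its mat. Origin under its centre, z up. Floor 4 mm; rims and dividers 4 mm thick, 14 mm above the floor. Dividers along its x and y axes make 4 bays, 94 mm square, floors coloured: blue +x+y, orange -x+y, green -x-y, grey spare +x-y. At each tray corner both rims stop 50 mm short: each bay has one gap, at its outer corner (+-100, +-100) mm
- tray_handle (a point): Grip point of the tray's central handle, on its axis, 45 mm above the tray's underside. Square aluminium post 22 x 22 mm whose flat faces look towards the tray's four corners (45 degrees from its x, y axes), up to 66 mm above the underside; black cap 34 x 34 mm up to 72 mm. The tray is slick: specimens start to slide at 9 to 14 degrees of tilt and run out at 30 to 40; rocking frees a jam
- mat: The tray's round black rubber mat, 240 mm across and 3 mm thick, fixed to the bench. Origin under its centre
- tank: Open washer tank, steel with blue skirts, 240 x 240 mm and 80 mm high, fixed. Walls 8 mm thick, inside 224 x 224 mm, inner floor 24 mm above the bench. Origin under its centre on the bench; its +x side carries the call spot
- call_spot (a point): Centre of the little white plate, 64 mm square and 4 mm thick, at the foot of the tank's +x side, 155 mm from the tank's centre. The one coloured tag that lies here names the colour to be washed
- pedal_pad (a point): Middle of the black pad on top of the washer's yellow pedal, where it is pressed. Plate 60 mm wide, 90 mm long, hinged at one short edge; x points from the hinge to the free end, which rises 16 degrees at rest. The pad lies 70 mm from the hinge, about 44 mm over the bench at rest, and sinks 18 mm to the stop. Fixed grey housing beneath, 105 x 76 mm
- pedal (a joint): Angle of the pedal: 0 at rest, 0.26 rad down at its stop. A spring returns it; at the pad it takes about 3 N to start and 9 N at the stop
- tag_blue: blue square tag, 44 x 44 x 6 mm, fixed in place: either on the white call spot at the tank or on the grey tag board. Origin under its centre. Not to be handled
- tag_orange: orange square tag, 44 x 44 x 6 mm, fixed in place: either on the white call spot at the tank or on the grey tag board. Origin under its centre. Not to be handled
- tag_green: green square tag, 44 x 44 x 6 mm, fixed in place: either on the white call spot at the tank or on the grey tag board. Origin under its centre. Not to be handled
- blue_0_center (a point): Centre of a blue resin-mounted specimen, a cylinder 25 mm across and 20 mm high, 20 g, with a small steel square showing on its top face; z along its axis. Starts in the tray's bay of its colour
- blue_1_center (a point): Centre of a blue resin-mounted specimen, a cylinder 25 mm across and 20 mm high, 20 g, with a small steel square showing on its top face; z along its axis. Starts loose on the bench, or is absent
- blue_2_center (a point): Centre of a blue resin-mounted specimen, a cylinder 25 mm across and 20 mm high, 20 g, with a small steel square showing on its top face; z along its axis. Starts loose on the bench, or is absent
- orange_0_center (a point): Centre of an orange resin-mounted specimen, a cylinder 25 mm across and 20 mm high, 20 g, with a small steel square showing on its top face; z along its axis. Starts in the tray's bay of its colour
- orange_1_center (a point): Centre of an orange resin-mounted specimen, a cylinder 25 mm across and 20 mm high, 20 g, with a small steel square showing on its top face; z along its axis. Starts loose on the bench, or is absent
- orange_2_center (a point): Centre of an orange resin-mounted specimen, a cylinder 25 mm across and 20 mm high, 20 g, with a small steel square showing on its top face; z along its axis. Starts loose on the bench, or is absent
- green_0_center (a point): Centre of a green resin-mounted specimen, a cylinder 25 mm across and 20 mm high, 20 g, with a small steel square showing on its top face; z along its axis. Starts in the tray's bay of its colour
- green_1_center (a point): Centre of a green resin-mounted specimen, a cylinder 25 mm across and 20 mm high, 20 g, with a small steel square showing on its top face; z along its axis. Starts loose on the bench, or is absent
- green_2_center (a point): Centre of a green resin-mounted specimen, a cylinder 25 mm across and 20 mm high, 20 g, with a small steel square showing on its top face; z along its axis. Starts loose on the bench, or is absent
- dish: Bystander: shallow glass dish, 90 mm across, 16 mm high. Origin on its underside. To be left alone
- mould: Bystander: white ring mould, 44 mm across, 28 mm high. Origin on its underside. To be left alone
- driver: Bystander: screwdriver, 160 mm long. Origin on its underside. To be left alone

How it is judged:
By the outcome, as a careful person would: the job done as asked, in the order asked, and still so for the second after the job is handed in, with the robot touching nothing.
Of blue_1, orange_1, green_1, blue_2, orange_2, green_2 only 3 to 5 are there at a start; the rules pass over those that are not, and their reading is None.
At some moment in a run one of blue_1, orange_1, green_1, blue_2, orange_2, green_2 may be knocked a few centimetres aside while the robot is not near it.
It also fails if it takes over 210 s, if anything falls off the work surface, if the arm or the gripper's body presses on something with over 40 N, if the wrist force passes 120 N, or if a joint passes its speed limit or range.

### The arm

A 6-joint arm with a two-finger parallel gripper is mounted at the origin on the work surface. World frame = base frame: x ahead of the robot, y to its left, z up, the work surface at z = 0. Lengths are in m, angles in rad, forces in N, time in s.
With the tool pointing down it reaches from about 0.2 to 0.875 m from the base axis. Payload 3.4 kg.
Tool frame: the origin (TCP) lies between the finger pads; the fingertips stand 17 mm ahead of it and the grasp point (between the pads) lies 2 mm behind it; z points along the fingers, y is the direction in which the jaws open and shut (so a half turn about z gives the same grasp; the last joint's range is limited). The gripper opens to 94 mm and grips with 3 to 60 N. Pads are 16 mm wide; open, the fingers measure 119 mm over their backs; the gripper's body (75 mm by 177 mm) begins 78 mm behind the grasp point.
Start: joints at [-1.414, 0.276, 1.505, -0, 1.361, -0.121], TCP at [0.158, -0.553, 0.222] pointing down, gripper open.
Joint ranges: [-2.89, 2.89], [-0.75, 2.08], [0.22, 2.7], [-1.18, 4.32], [0.11, 2.71], [-2.7, 2.7]. Speed limits (rad/s): [2.57, 2.57, 3.14, 3.14, 3.14, 3.14].

### API

Orientations are given as a unit quaternion [w, x, y, z].
In Python, from rig import manip, read_camera, camera_params, finish_job, models gives the robot as it stands. The module is installed in compiled form; this text tells all that it offers.
- The arm moves only by the shell command python3 -m jog 'ROWS' [FORCE]. ROWS is JSON, a list of rows, each a list of 3 entries, a list of its own where there are three numbers: the shift along the world's x, y, z in mm, then the turn about the world's z in rad, then the gripper command: -1 is shut, 1 is fully open, values between are in proportion. In form: [[[tx, ty, tz], spin, fingers], ...]. A call has 1 to 12 rows; each row shifts and turns the commanded pose from where the row before left it; what a row does not reach is not made up. A row lasts 1/10 s, in which the tool goes at most 50 mm and 8.59 degrees, less where a joint would pass 70% of its speed; a pose out of reach is approached as far as the arm can. A call is refused whole if a number of a shift passes 50 or a number of a turn 0.15, either way. A call with a gripper value outside its range is refused whole. The fingers move at their own pace and stop on an object; FORCE is the grip in N (left out, the last holds). Time passes only in rows, so rows that do not move let the fingers close. It gives the time, the measured TCP pose, the force and the opening at its end, in the units of the state.
- manip.observe(): the state, without advancing time (a new reading comes with each control period).
- read_camera(name): name is "scene" or "top"; returns the picture (400x640x3 uint8, red, green, blue); there is no depth.
- camera_params(name): a dict with "fov_y" (degrees; the focal length in pixels is half the picture's height over the tangent of half this angle, whatever the lens; pixels are square), "cx", "cy" (the principal point, pixels), "dist_coeffs" ([k1, k2, p1, p2, k3] as OpenCV has them; the pictures are not rectified), "R" (3x3) and "t" (3): a world point X has camera coordinates R X + t. Camera axes: x right, y down, z forward; pixel columns grow to the right and rows downward; lengths in m; the calibration is good to about 2 mm. A picture is of the moment at which its call begins. camera_params takes no time and is no camera call.
- finish_job(): hands the job in, once; it reports no verdict.
Trained networks look in the newest picture that a camera, given by its name, has taken for a name from the list of things; names that differ only in an ending like _2 or _b are one class to them, and where a whole thing is asked for, a point or a joint stands for the part that bears it (a point fixed in the world has none). Each returns a list of dicts, best first, with "conf" (0 to 1); they miss things now and then, are a little off and sometimes report something else, mostly with a low value. They report only what shows in the picture. A call takes as long as a camera call.
- models.find_in(camera, query): "box" ([left, top, right, bottom] in pixels, round what is visible of it).
- models.trace(camera, query): "mask" (400x640 bool, what is visible of it) and "box" ([left, top, right, bottom] in pixels, round what is visible of it).
- models.landmark_of(camera, query): "at" ([column, row] in pixels: a listed point, or the origin of a listed thing).
The state is a dict: "time_s": time; "joints": joint angles; "joint_velocities": joint speeds; "effort": joint torques, N m; "tool_pos": TCP position; "tcp_rot": TCP orientation; "force": force on the tool from outside, world axes, zero at the start; "moment": the same for the moment, N m; "finger_gap": finger opening in m.
Only numpy, scipy, OpenCV 4.12 (cv2) and the standard library are available. Lean on these libraries where they do the work, as an engineer would, in place of code of your own. Each camera call takes 0.05 s, during which the arm holds its last target. There are 200 camera calls.

## Working session

There is one attempt and no reset: what is moved stays moved. The work goes in short steps, Python scripts to look and compute and a shell command to move; the robot and the scene stay as the last step left them, time stands still between calls to the robot, and variables do not carry over. Pictures are saved under pics/ and viewed, about 12 in all and at most 16, crops included, and the job is handed in when it is done.

```bash
mkdir -p pics; cat > h.py <<'E'
import numpy as np, cv2
from rig import manip, read_camera, camera_params, finish_job, models
def P(c):
    p=camera_params(c); f=200/np.tan(np.radians(p['fov_y'])/2)
    return np.array([[f,0,p['cx']],[0,f,p['cy']],[0,0,1.]]),np.array(p['dist_coeffs'],float),np.array(p['R'],float),np.array(p['t'],float)
def ray(c,px):
    K,d,R,t=P(c); n=cv2.undistortPoints(np.array([[px]],float),K,d)[0,0]
    return -R.T@t, R.T@np.array([n[0],n[1],1.])
def at_z(c,px,z):
    o,d=ray(c,px); return o+d*(z-o[2])/d[2]
def tri(pa,pb):
    o1,d1=ray('top',pa);o2,d2=ray('scene',pb)
    s=np.linalg.lstsq(np.c_[d1,-d2],o2-o1,rcond=None)[0]
    a=o1+s[0]*d1;b=o2+s[1]*d2
    return (a+b)/2,np.linalg.norm(a-b)
def proj(c,X):
    K,d,R,t=P(c); return cv2.projectPoints(np.atleast_2d(X).astype(float),cv2.Rodrigues(R)[0],t,K,d)[0][:,0]
def snap(c,name):
    im=read_camera(c); cv2.imwrite(f'pics/{name}.png',im[:,:,::-1]); return im
E
python3 - <<'E'
from h import *
np.set_printoptions(precision=3,suppress=True)
for c in('top','scene'):
    snap(c,c+'0'); K,d,R,t=P(c); print(c,K[0,0],-R.T@t,R[2])
print(manip.observe())
for q in ['tray','tray_handle','mat','tank','call_spot','pedal_pad','tag_blue','tag_orange','tag_green','blue_0_center','orange_0_center','green_0_center','dish','mould','driver']:
    a=models.landmark_of('top',q);b=models.landmark_of('scene',q)
    print(q)
    for D,c in((a,'top'),(b,'scene')):
        print('  ',c,[(np.round(x['at']).tolist(),round(x['conf'],2),np.round(at_z(c,x['at'],0.01)[:2],3).tolist()) for x in D])
E
```

```text
top 386.7293206192929 [ 0.399 -0.031  1.126] [ 0.176 -0.006 -0.984]
scene 457.1092370464596 [ 0.995 -0.76   0.659] [-0.404  0.722 -0.561]
{'time_s': 0.1, 'joints': array([-1.414,  0.277,  1.506,  0.   ,  1.361, -0.121]), 'joint_velocities': array([ 0.001, -0.   , -0.004, -0.   , -0.001,  0.001]), 'effort': array([  0.002, -40.545, -23.778,   0.07 ,   0.03 ,  -0.   ]), 'tool_pos': array([ 0.158, -0.552,  0.222]), 'tcp_rot': array([-0.001,  0.99 ,  0.138,  0.   ]), 'force': array([ 0.086, -0.022,  0.488]), 'moment': array([-0.029,  0.033, -0.016]), 'finger_gap': 0.09387536589980809}
tray
   top [([414.0, 238.0], 0.83, [0.473, -0.309])]
   scene [([205.0, 294.0], 0.91, [0.497, -0.322])]
tray_handle
   top [([420.0, 233.0], 0.69, [0.485, -0.326]), ([304.0, 263.0], 0.38, [0.406, 0.008])]
   scene [([225.0, 266.0], 0.67, [0.483, -0.244]), ([412.0, 224.0], 0.64, [0.777, 0.07]), ([198.0, 275.0], 0.55, [0.452, -0.29])]
mat
   top []
   scene [([364.0, 160.0], 0.42, [0.56, 0.291])]
tank
   top [([203.0, 215.0], 0.7, [0.546, 0.302])]
   scene [([222.0, 264.0], 0.75, [0.474, -0.242]), ([366.0, 1
[... 1010 characters left out ...]
[0.477, -0.256])]
   scene [([221.0, 267.0], 0.74, [0.477, -0.249])]
green_0_center
   top [([417.0, 252.0], 0.45, [0.432, -0.314])]
   scene [([179.0, 279.0], 0.46, [0.426, -0.316]), ([205.0, 292.0], 0.46, [0.494, -0.318])]
dish
   top [([358.0, 154.0], 0.78, [0.724, -0.153])]
   scene [([352.0, 274.0], 0.88, [0.726, -0.143])]
mould
   top [([374.0, 139.0], 0.62, [0.77, -0.204])]
   scene [([363.0, 307.0], 0.66, [0.78, -0.213])]
driver
   top [([405.0, 154.0], 0.65, [0.722, -0.294]), ([213.0, 164.0], 0.46, [0.699, 0.277]), ([308.0, 140.0], 0.26, [0.77, -0.004])]
   scene [([314.0, 198.0], 0.75, [0.528, 0.056]), ([314.0, 332.0], 0.58, [0.728, -0.305]), ([413.0, 174.0], 0.55, [0.708, 0.281])]
```

View pics/top0.png

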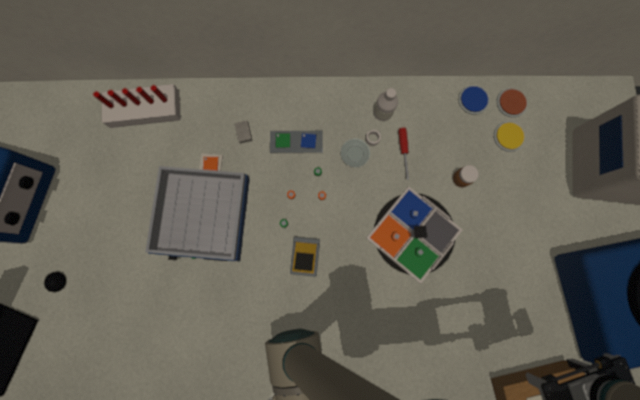

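View pics/scene0.png

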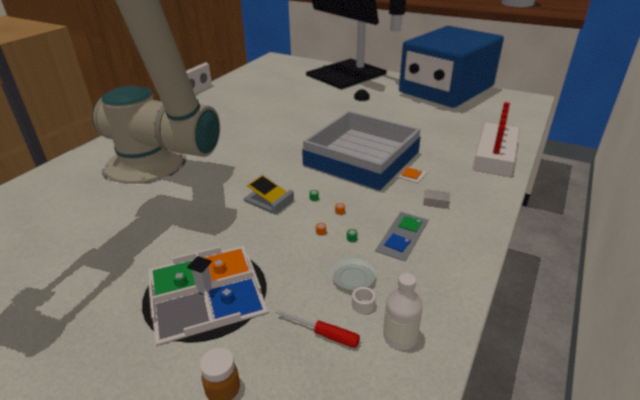

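```bash
cat >> h.py <<'E'
RNG={'orange':(3,16),'green':(62,88),'blue':(105,125)}
def blobs(im,col,lo=8,hi=200):
    h=cv2.cvtColor(im,cv2.COLOR_RGB2HSV); a,b=RNG[col]
    m=((h[...,0]>=a)&(h[...,0]<=b)&(h[...,1]>90)&(h[...,2]>45)).astype(np.uint8)
    m=cv2.morphologyEx(m,cv2.MORPH_CLOSE,np.ones((3,3)))
    n,_,st,ce=cv2.connectedComponentsWithStats(m)
    return [(ce[i],int(st[i,4])) for i in range(1,n) if lo<=st[i,4]<=hi]
def strays(tops=None,scs=None):
    it=read_camera('top') if tops is None else tops; isc=read_camera('scene') if scs is None else scs
    for col in('orange','green','blue'):
        A=blobs(it,col);B=blobs(isc,col,15,400)
        for a,na in A:
            w=at_z('top',a,.011)
            if not(.2<w[0]<.85 and -.5<w[1]<.45): continue
            for b,nb in B:
                X,e=tri(a,b)
                if e<.012 and -.01<X[2]<.05: print(col,a.round(1),na,b.round(1),nb,X.round(4),'err',round(e,4),'z11:',w[:2].round(4),at_z('scene',b,.010)[:2].round(4))
E
python3 - <<'E'
from h import *
a=cv2.imread('pics/top0.png')[:,:,::-1];b=cv2.imread('pics/scene0.png')[:,:,::-1]
strays(a,b)
x=cv2.resize(a[180:290,360:470],None,fx=5,fy=5,interpolation=2);cv2.imwrite('pics/traytop.png',x[:,:,::-1])
x=cv2.resize(b[235:345,135:275],None,fx=5,fy=5,interpolation=2);cv2.imwrite('pics/traysc.png',x[:,:,::-1])
E
```

```text
orange [402.8 139.7] 79 [346.3 345. ] 17 [ 0.7785 -0.2925 -0.0091] err 0.0106 z11: [ 0.7674 -0.2906] [ 0.7887 -0.3025]
orange [290.7 194.1] 55 [339.5 208.7] 105 [0.604  0.0465 0.0099] err 0.0016 z11: [0.6045 0.0468] [0.6036 0.0457]
orange [321.8 194.9] 53 [320.5 229.1] 113 [ 0.6008 -0.0448  0.0102] err 0.0012 z11: [ 0.6012 -0.0444] [ 0.6003 -0.045 ]
green [282.8 140.3] 171 [409.5 223.4] 232 [0.7708 0.0711 0.0073] err 0.0005 z11: [0.7694 0.0706] [0.7719 0.068 ]
green [317.3 173.2] 9 [351.4 236.1] 77 [ 0.6694 -0.0311  0.0051] err 0.0033 z11: [ 0.6666 -0.032 ] [ 0.673  -0.0353]
blue [308.3 140.7] 188 [396.8 242.2] 289 [ 0.7687 -0.0058  0.0074] err 0.0003 z11: [ 0.7674 -0.006 ] [ 0.7697 -0.0087]
```

View pics/traytop.png

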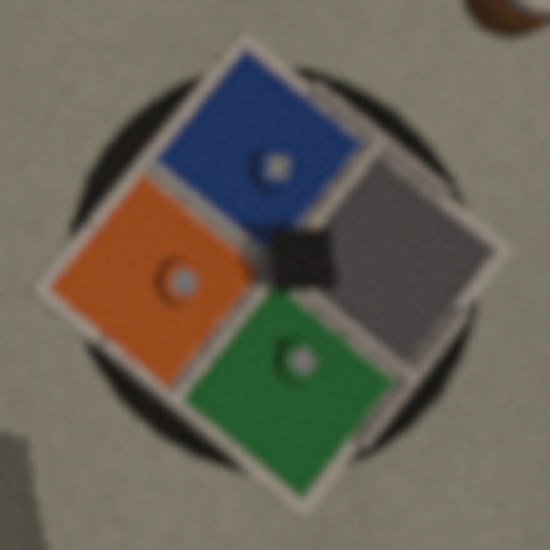

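View pics/traysc.png

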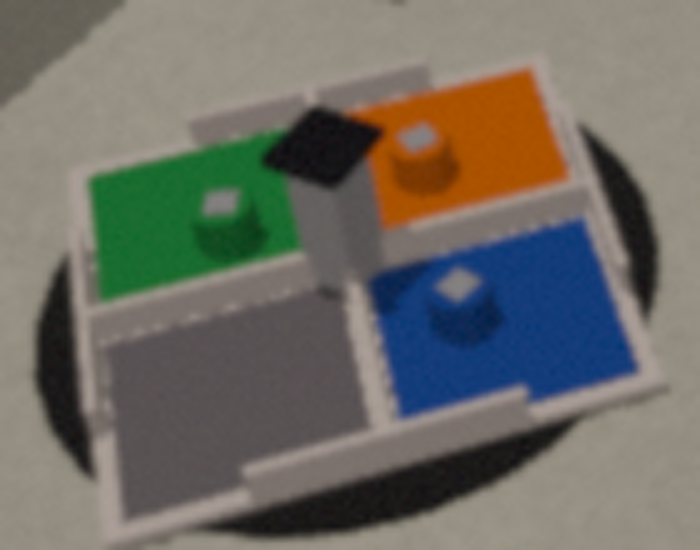

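```bash
sed -i 's/>90)&(h\[...,2\]>45)/>70)\&(h[...,2]>30)/' h.py; sed -i "s/'green':(62,88)/'green':(55,95)/" h.py
python3 - <<'E'
from h import *
a=cv2.imread('pics/top0.png')[:,:,::-1];b=cv2.imread('pics/scene0.png')[:,:,::-1]
strays(a,b)
f=lambda u,v:((u+.5)/5-.5+360,(v+.5)/5-.5+180)
g=lambda u,v:((u+.5)/5-.5+135,(v+.5)/5-.5+235)
C=[at_z('top',f(*p),.007)[:2] for p in[(246,38),(42,288),(302,508),(512,248)]]
D=[at_z('scene',g(*p),.007)[:2] for p in[(664,386),(543,53),(72,173),(106,547)]]
for n,Q in(('top',C),('sc',D)):
    Q=np.array(Q);c=Q.mean(0);an=[np.degrees(np.arctan2(*(Q[i]-Q[i+2])[::-1])) for i in(0,1)]
    print(n,Q.round(4).tolist(),'c',c.round(4),'diag ang',np.round(an,1),'len',[np.linalg.norm(Q[i]-Q[i+2]).round(4) for i in(0,1)])
for n,p,q in(('or',(183,283),(418,138)),('bl',(277,166),(458,286)),('gr',(302,360),(222,203)),('cap',(303,260),(325,147))):
    print(n,tri(f(*p),g(*q)))
A=cv2.resize(a[155:275,140:330],None,fx=4,fy=4,interpolation=2);cv2.imwrite('pics/tanktop.png',A[:,:,::-1])
B=cv2.resize(b[110:220,240:440],None,fx=4,fy=4,interpolation=2);cv2.imwrite('pics/tanksc.png',B[:,:,::-1])
E
```

```text
orange [403.3 139.8] 102 [340.3 334. ] 154 [ 0.7687 -0.2905  0.0129] err 0.005 z11: [ 0.7671 -0.2923] [ 0.7696 -0.2867]
orange [290.7 194.2] 76 [339.7 208.4] 116 [0.604  0.0466 0.0107] err 0.0009 z11: [0.6043 0.0468] [0.6032 0.0471]
orange [321.6 194.9] 79 [320.7 228.9] 132 [ 0.6007 -0.0441  0.0103] err 0.0011 z11: [ 0.6011 -0.0438] [ 0.6002 -0.0442]
green [282.7 140.2] 192 [409.5 223.4] 249 [0.771  0.0713 0.0073] err 0.0 z11: [0.7698 0.0709] [0.772  0.0678]
green [317.4 172. ] 29 [351.6 235.9] 94 [ 0.6715 -0.0321  0.0076] err 0.001 z11: [ 0.6703 -0.0323] [ 0.6731 -0.0343]
green [283.4 222.8] 33 [313.8 196. ] 64 [0.5206 0.0679 0.0077] err 0.001 z11: [0.5206 0.0679] [0.5219 0.0646]
top [[0.622, -0.302], [0.4762, -0.1761], [0.3497, -0.3198], [0.4957, -0.4509]] c [ 0.4859 -0.3122] diag ang [ 3.7 94.1] len [np.float64(0.2729), np.float64(0.2755)]
sc [[0.6272, -0.3022], [0.4746, -0.1694], [0.3469, -0.321], [0.4966, -0.4515]] c [ 0.4863 -0.311 ] diag ang [ 3.9 94.4] len [np.float64(0.281), np.float64(0.2829)]
or (array([ 0.47667386, -0.25382075,  0.02663816]), np.float64(6.102403100165015e-05))
bl (array([ 0.54264729, -0.3113446 ,  0.02679978]), np.float64(0.0007761103179578083))
gr (array([ 0.43223531, -0.31931674,  0.02688509]), np.float64(0.0003494950557382809))
cap (array([ 0.48547934, -0.31057859,  0.07208392]), np.float64(0.001063491804811486))
```

View pics/tanktop.png

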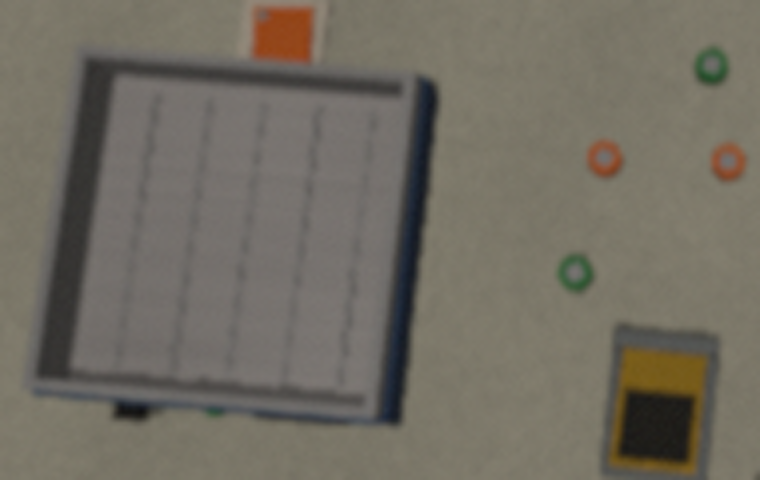

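View pics/tanksc.png

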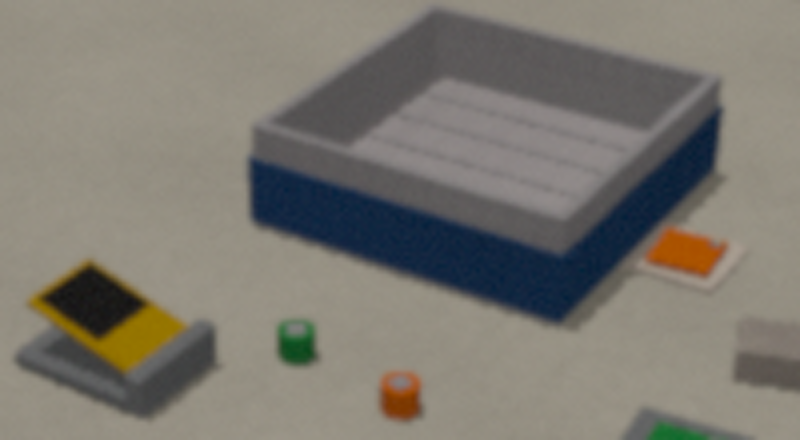

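```bash
python3 -m jog '[[[33,38,-3],0.144,0.1],[[33,38,-3],0.144,0.1],[[33,38,-3],0.144,0.1],[[33,38,-3],0.144,0.1],[[33,38,-3],0,0.1],[[33,38,-3],0,0.1],[[33,38,-3],0,0.1],[[33,38,-3],0,0.1],[[33,38,-3],0,0.1],[[33,38,-3],0,0.1],[[33,38,-3],0,0.1],[[33,38,-3],0,0.1]]' 20
python3 -m jog '[[[23,26,-20],0,0.1],[[23,26,-20],0,0.1],[[0,0,0],0,0.1],[[0,0,0],0,0.1]]'
python3 - <<'E'
from h import *
strays()
f=lambda u,v:((u+.5)/4-.5+140,(v+.5)/4-.5+155)
g=lambda u,v:((u+.5)/4-.5+240,(v+.5)/4-.5+110)
Q=np.array([at_z('top',f(*p),.08)[:2] for p in[(83,50),(417,75),(382,420),(32,388)]]);print(Q.round(4).tolist(),Q.mean(0))
S=np.array([at_z('scene',g(*p),.08)[:2] for p in[(720,76),(562,250),(252,126),(435,8)]]);print(S.round(4).tolist(),S.mean(0))
print('pad',tri(f(657,427),g(97,299)))
print('tag',at_z('top',f(284,34),.01),at_z('scene',g(686,252),.01))
o=manip.observe();print(o['joints'].round(3),o['tool_pos'].round(4),o['tcp_rot'].round(3))
E
```

```text
time_s: 2.8
tool_pos: [0.5516, -0.099, 0.1869]
tcp_rot: [0.0, 0.91, 0.414, 0.0]
force: [0.4, -1.9, 0.3]
finger_gap: 0.052
time_s: 3.2
tool_pos: [0.5961, -0.0483, 0.1461]
tcp_rot: [-0.0, 0.91, 0.415, -0.001]
force: [0.4, 0.1, 0.4]
finger_gap: 0.0515
orange [403.3 139.4] 106 [335.  333.2] 167 [ 0.7646 -0.2923  0.0161] err 0.0046 z11: [ 0.7682 -0.2922] [ 0.7606 -0.2894]
orange [291.5 191. ] 14 [339.5 208.8] 125 [0.6097 0.0419 0.0154] err 0.008 z11: [0.6139 0.0445] [0.6036 0.0455]
green [281.6 140.3] 162 [409.5 223.4] 251 [0.7708 0.0746 0.0052] err 0.0014 z11: [0.7695 0.0744] [0.7719 0.0678]
green [285.8 221.8] 10 [313.4 196.4] 62 [0.5231 0.0608 0.0116] err 0.0002 z11: [0.5233 0.061 ] [0.5219 0.0628]
[[0.6729, 0.4063], [0.652, 0.1721], [0.4157, 0.1905], [0.4392, 0.427]] [0.54492644 0.29898847]
[[0.6759, 0.4099], [0.6661, 0.139], [0.4171, 0.1941], [0.4448, 0.4259]] [0.55094616 0.29222492]
pad (array([0.41031095, 0.00887883, 0.04394052]), np.float64(0.0025368374440955304))
tag [0.70151862 0.28569468 0.01      ] [0.70167891 0.28309451 0.01      ]
[-1.990e-01  3.590e-01  1.573e+00 -1.000e-03  1.208e+00  5.190e-01] [ 0.5962 -0.0496  0.1474] [0.    0.91  0.414 0.   ]
```

```bash
python3 -m jog '[[[4,5,-40],0,0.1],[[0,0,-40],0,0.1],[[0,0,-30],0,0.1],[[0,0,-18],0,0.1],[[0,0,0],0,0.1],[[0,0,0],0,-1],[[0,0,0],0,-1],[[0,0,0],0,-1],[[0,0,0],0,-1]]' 15
python3 -m jog '[[[0,0,40],0,-1],[[0,0,40],0,-1],[[-19,-38,20],0,-1],[[-19,-38,0],0,-1],[[-19,-38,0],0,-1],[[-19,-38,0],0,-1],[[-18,-37,0],0,-1],[[0,0,0],0,-1],[[0,0,0],0,-1]]'
```

```text
time_s: 4.2
tool_pos: [0.6006, -0.0441, 0.0194]
tcp_rot: [0.0, 0.91, 0.414, 0.0]
force: [-0.4, -1.1, 1.8]
finger_gap: 0.0246
time_s: 5.1
tool_pos: [0.5061, -0.2333, 0.1189]
tcp_rot: [-0.0, 0.911, 0.413, 0.0]
force: [0.3, 0.9, -0.1]
finger_gap: 0.0244
```

```bash
python3 -m jog '[[[1,0,-40],0,-1],[[0,0,-30],0,-1],[[0,0,-15],0,-1],[[0,0,-6],0,-1],[[0,0,0],0,-1],[[0,0,0],0,-0.3],[[0,0,0],0,-0.3],[[0,0,0],0,-0.3],[[0,0,15],0,-0.3],[[0,0,40],0,-0.3],[[0,0,40],0,0.1]]'
python3 -m jog '[[[27,33,0],0,0.1],[[27,33,0],0,0.1],[[27,33,0],0,0.1],[[27,33,0],0,0.1],[[27,33,0],0,0.1],[[29,36,0],0,0.1],[[0,0,0],0,0.1],[[0,0,0],0,0.1]]'
python3 - <<'E'
from h import *
strays(); print([(x['at'],x['conf']) for x in models.landmark_of('scene','green_1_center')])
snap('scene','s1')
E
```

```text
time_s: 6.2
tool_pos: [0.5069, -0.2325, 0.1237]
tcp_rot: [-0.001, 0.91, 0.414, -0.0]
force: [0.5, 0.3, 0.7]
finger_gap: 0.0377
time_s: 7.0
tool_pos: [0.6716, -0.031, 0.1228]
tcp_rot: [0.0, 0.91, 0.415, -0.0]
force: [-0.2, 0.0, 0.1]
finger_gap: 0.0518
orange [403.3 139.4] 101 [336.4 334.1] 183 [ 0.7662 -0.2922  0.0143] err 0.0028 z11: [ 0.7685 -0.2922] [ 0.7636 -0.2901]
green [287.4 140.8] 57 [409.4 223.5] 253 [0.7704 0.0585 0.0142] err 0.0082 z11: [0.7676 0.0568] [0.7719 0.0674]
green [319.1 172.2] 19 [351.5 236. ] 96 [ 0.6716 -0.0362  0.0099] err 0.004 z11: [ 0.6696 -0.0372] [ 0.6731 -0.0347]
[([312.6, 194.7], 0.46), ([353.6, 233.4], 0.32)]
```

View pics/s1.png

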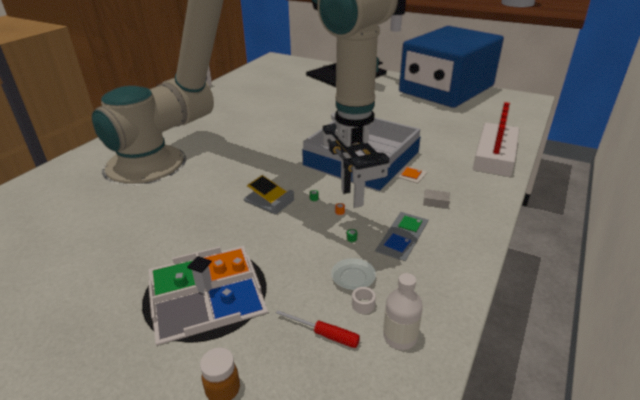

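```bash
python3 -m jog '[[[0,-2,-40],0,0.1],[[0,0,-35],0,0.1],[[0,0,-20],0,0.1],[[0,0,-9],0,0.1],[[0,0,0],0,0.1],[[0,0,0],0,-1],[[0,0,0],0,-1],[[0,0,0],0,-1],[[0,0,0],0,-1]]' 15
python3 -m jog '[[[0,0,40],0,-1],[[0,0,40],0,-1],[[-29,-34,20],0,-1],[[-29,-35,0],0,-1],[[-29,-34,0],0,-1],[[-29,-35,0],0,-1],[[-29,-34,0],0,-1],[[-29,-35,0],0,-1],[[-29,-34,0],0,-1],[[-29,-35,0],0,-1],[[-29,-35,0],0,-1],[[0,0,0],0,-1]]'
python3 -m jog '[[[0,0,0],0,-1],[[0,0,0],0,-1]]'
```

```text
time_s: 8.1
tool_pos: [0.6717, -0.0339, 0.0194]
tcp_rot: [0.0, 0.91, 0.414, 0.0]
force: [-0.1, -0.4, 1.4]
finger_gap: 0.0248
time_s: 9.3
tool_pos: [0.4074, -0.3488, 0.1191]
tcp_rot: [0.001, 0.911, 0.412, -0.001]
force: [0.2, 0.9, -0.3]
finger_gap: 0.0248
time_s: 9.5
tool_pos: [0.411, -0.3439, 0.1188]
tcp_rot: [-0.0, 0.91, 0.414, 0.0]
force: [-0.6, 0.2, -0.5]
finger_gap: 0.0246
```

```bash
python3 -m jog '[[[0,0,-40],0,-1],[[0,0,-30],0,-1],[[0,0,-15],0,-1],[[0,0,-6],0,-1],[[0,0,0],0,-1],[[0,0,0],0,-0.3],[[0,0,0],0,-0.3],[[0,0,0],0,-0.3],[[0,0,15],0,-0.3],[[0,0,40],0,-0.3],[[0,0,40],0,0.1]]'
python3 -m jog '[[[18,36,0],0.143,0.1],[[18,36,0],0.143,0.1],[[18,36,0],0.143,0.1],[[18,36,0],0.143,0.1],[[18,36,0],0.143,0.1],[[18,36,0],0.143,0.1],[[17,35,0],0.143,0.1],[[17,35,0],0.143,0.1],[[17,35,0],0.143,0.1],[[17,35,0],0.143,0.1],[[17,34,0],0.143,0.1],[[0,0,0],0,0.1]]'
python3 -m jog '[[[0,0,0],0,0.1],[[0,0,0],0,0.1]]'
python3 - <<'E'
from h import *
strays(); o=manip.observe();print(o['joints'].round(2)); print(2*np.degrees(np.arctan2(o['tcp_rot'][2],o['tcp_rot'][1]))-90)
E
```

```text
time_s: 10.6
tool_pos: [0.4099, -0.3444, 0.1237]
tcp_rot: [-0.001, 0.91, 0.414, -0.0]
force: [0.2, -0.4, -0.4]
finger_gap: 0.0379
time_s: 11.8
tool_pos: [0.6056, 0.0491, 0.1233]
tcp_rot: [0.001, 0.347, 0.938, 0.001]
force: [0.4, -0.6, -0.4]
finger_gap: 0.0516
time_s: 12.0
tool_pos: [0.6028, 0.0444, 0.1229]
tcp_rot: [-0.0, 0.35, 0.937, -0.0]
force: [0.5, -0.4, 0.0]
finger_gap: 0.0514
orange [403.5 140. ] 102 [339.4 333.1] 161 [ 0.7672 -0.2907  0.0149] err 0.0046 z11: [ 0.7666 -0.2928] [ 0.7673 -0.2856]
green [307.8 233.8] 32 [288.4 206.3] 89 [ 0.488  -0.0022  0.0098] err 0.0003 z11: [ 0.4877 -0.0023] [ 0.4883 -0.0024]
blue [312.9 140.3] 68 [397.  242.2] 312 [ 0.7697 -0.0183  0.0163] err 0.0068 z11: [ 0.7683 -0.0199] [ 0.77   -0.0082]
[-0.04  0.39  1.59 -0.    1.16 -0.9 ]
48.93094977724422
```

```bash
python3 -m jog '[[[1,2,-40],0,0.1],[[0,0,-35],0,0.1],[[0,0,-20],0,0.1],[[0,0,-9],0,0.1],[[0,0,0],0,0.1],[[0,0,0],0,-1],[[0,0,0],0,-1],[[0,0,0],0,-1],[[0,0,0],0,-1]]' 15
python3 -m jog '[[[0,0,40],0,-1],[[0,0,40],0,-1],[[-20,-35,20],0,-1],[[-19,-35,0],0,-1],[[-19,-35,0],0,-1],[[-19,-35,0],0,-1],[[-19,-35,0],0,-1],[[-19,-35,0],0,-1],[[-19,-35,0],0,-1],[[-18,-35,0],0,-1],[[0,0,0],0,-1],[[0,0,0],0,-1]]'
```

```text
time_s: 13.0
tool_pos: [0.6047, 0.0472, 0.0193]
tcp_rot: [0.0, 0.35, 0.937, 0.0]
force: [-0.4, -0.5, 1.7]
finger_gap: 0.0244
time_s: 14.2
tool_pos: [0.4521, -0.2332, 0.1189]
tcp_rot: [0.0, 0.351, 0.936, 0.0]
force: [-0.4, 0.9, -0.8]
finger_gap: 0.0247
```

```bash
python3 -m jog '[[[0,0,-40],0,-1],[[0,0,-30],0,-1],[[0,0,-15],0,-1],[[0,0,-6],0,-1],[[0,0,0],0,-1],[[0,0,0],0,-0.3],[[0,0,0],0,-0.3],[[0,0,0],0,-0.3],[[0,0,15],0,-0.3],[[0,0,40],0,-0.3],[[0,0,40],0,0.1]]'
python3 - <<'E'
from h import *
strays(); snap('top','t2')
E
python3 -m jog '[[[7,46,0],0,0.1],[[7,46,0],0,0.1],[[7,46,0],0,0.1],[[7,46,0],0,0.1],[[8,47,0],0,0.1],[[0,0,0],0,0.1],[[0,0,0],0,0.1]]'
```

```text
time_s: 15.3
tool_pos: [0.4518, -0.2325, 0.1238]
tcp_rot: [-0.001, 0.35, 0.937, 0.0]
force: [0.9, 0.4, 0.4]
finger_gap: 0.0383
orange [403.3 139.1] 103 [342.1 333.2] 108 [ 0.7707 -0.2896  0.015 ] err 0.0067 z11: [ 0.7692 -0.2923] [ 0.7715 -0.2837]
green [282.7 140.1] 193 [409.5 223.4] 248 [0.7712 0.0715 0.0072] err 0.0002 z11: [0.77   0.0712] [0.7721 0.0678]
green [307.8 233.8] 32 [288.1 206.3] 83 [ 0.4876 -0.0024  0.0097] err 0.0005 z11: [ 0.4877 -0.0023] [ 0.4877 -0.003 ]
time_s: 16.15
tool_pos: [0.4875, -0.0009, 0.1218]
tcp_rot: [-0.001, 0.348, 0.937, -0.001]
force: [-0.3, -0.2, -0.2]
finger_gap: 0.0521
```

View pics/t2.png

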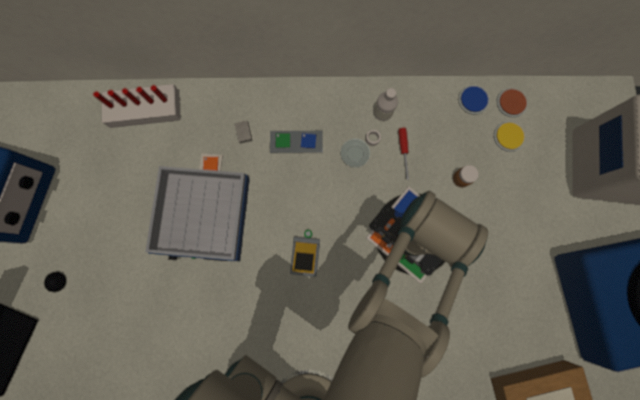

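```bash
python3 -m jog '[[[0,-1,0],0.13,0.1],[[0,0,0],0.13,0.1],[[0,0,0],0.13,0.1],[[0,0,0],0.13,0.1],[[1,0,0],0.12,0.1],[[0,0,-40],0,0.1],[[0,0,-35],0,0.1],[[0,0,-20],0,0.1],[[0,0,-8],0,0.1],[[0,0,0],0,0.1]]'
python3 -m jog '[[[0,0,0],0,-1],[[0,0,0],0,-1],[[0,0,0],0,-1],[[0,0,0],0,-1],[[0,0,30],0,-1],[[0,0,40],0,-1],[[0,0,30],0,-1]]' 15
```

```text
time_s: 17.15
tool_pos: [0.4886, -0.0041, 0.0189]
tcp_rot: [-0.001, 0.038, 0.999, -0.0]
force: [-0.1, -0.1, -0.1]
finger_gap: 0.0517
time_s: 17.85
tool_pos: [0.4898, -0.0027, 0.1219]
tcp_rot: [0.001, 0.037, 0.999, -0.0]
force: [0.7, -0.5, -1.0]
finger_gap: 0.0245
```

```bash
python3 -m jog '[[[-11,-41,0],-0.091,-1],[[-11,-41,0],-0.091,-1],[[-11,-41,0],-0.091,-1],[[-11,-41,0],-0.091,-1],[[-11,-41,0],-0.091,-1],[[-11,-41,0],-0.091,-1],[[-11,-41,0],-0.091,-1],[[0,0,0],0,-1],[[0,0,0],0,-1]]'
python3 -m jog '[[[0,0,-40],0,-1],[[0,0,-30],0,-1],[[0,0,-15],0,-1],[[0,0,-8],0,-1],[[0,0,0],0,-1],[[0,0,0],0,-0.3],[[0,0,0],0,-0.3],[[0,0,0],0,-0.3],[[0,0,15],0,-0.3],[[0,0,50],0,-0.3],[[0,0,50],0,-0.1]]'
python3 -m jog '[[[-10,45,10],-0.15,-0.1],[[-10,45,10],-0.15,-0.1],[[-10,45,0],-0.15,-0.1],[[0,45,0],-0.15,-0.1],[[0,45,0],-0.15,-0.1],[[0,0,0],-0.035,-0.1],[[0,0,0],0,-0.1]]'
python3 - <<'E'
from h import *
strays()
a=snap('top','t3');b=read_camera('scene')
A=cv2.resize(a[180:290,360:470],None,fx=4,fy=4,interpolation=2);B=cv2.resize(b[235:345,135:275][:, :],None,fx=4,fy=4,interpolation=2)[:, :360+200]
cv2.imwrite('pics/m3.png',cv2.resize(np.hstack([A,B]),None,fx=.8,fy=.8)[:,:,::-1])
E
```

```text
time_s: 18.75
tool_pos: [0.412, -0.29, 0.1198]
tcp_rot: [-0.0, 0.349, 0.937, 0.0]
force: [-0.4, 1.2, -0.0]
finger_gap: 0.0243
time_s: 19.85
tool_pos: [0.4117, -0.2892, 0.1427]
tcp_rot: [-0.001, 0.348, 0.937, 0.001]
force: [0.3, -1.2, -0.4]
finger_gap: 0.0379
time_s: 20.55
tool_pos: [0.3833, -0.0763, 0.1624]
tcp_rot: [0.001, 0.664, 0.748, 0.0]
force: [0.1, -0.8, 0.3]
finger_gap: 0.0424
green [282.7 140.2] 194 [409.5 223.4] 251 [0.771  0.0714 0.0072] err 0.0002 z11: [0.7699 0.0711] [0.7719 0.0678]
```

View pics/m3.png

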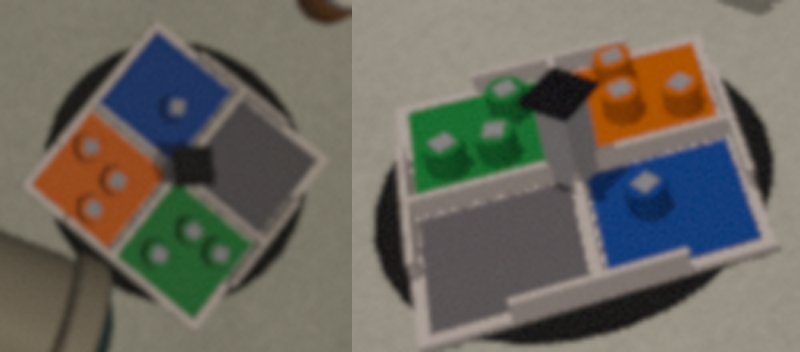

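```bash
cat > mat.py <<'E'
from h import *
from scipy.optimize import minimize
th=np.linspace(0,2*np.pi,360,endpoint=False)
def mat(c,im):
    v=cv2.GaussianBlur(im.astype(np.float32).max(2),(3,3),0)
    def S(p,r): 
        q=proj(c,np.c_[p[0]+r*np.cos(th),p[1]+r*np.sin(th),np.full(360,.003)]).astype(np.float32)
        return cv2.remap(v,q[:,0].reshape(-1,1),q[:,1].reshape(-1,1),1)[:,0]
    def cost(p):
        i=S(p,.116);o=S(p,.125); return -np.mean(np.clip(o-i,0,40))
    return min((minimize(cost,[x,y],method='Nelder-Mead',options=dict(initial_simplex=[[x,y],[x+.006,y],[x,y+.006]])) for x in(.478,.486,.494) for y in(-.318,-.311,-.304)),key=lambda r:r.fun)
E
python3 - <<'E'
from mat import *
for c in('top','scene'):
    im=read_camera(c); r=mat(c,im); print(c,r.x,r.fun)
o=manip.observe();print(o['tool_pos'],2*np.degrees(np.arctan2(o['tcp_rot'][2],o['tcp_rot'][1]))-90)
E
```

```text
top [ 0.4878674  -0.31275437] -27.57852554321289
scene [ 0.48816604 -0.31234159] -27.31656265258789
[ 0.38338609 -0.07799192  0.16182637] 6.587560308084704
```

```bash
python3 -m jog '[[[20,-46,0],0,0.2],[[20,-47,0],0,0.2],[[20,-47,0],0,0.2],[[20,-47,0],0,0.2],[[22,-47,0],0,0.2],[[0,0,0],0,0.2],[[0,0,0],0,0.2],[[0,0,0],0,0.2]]'
```

```text
time_s: 21.65
tool_pos: [0.4821, -0.3055, 0.1613]
tcp_rot: [-0.001, 0.665, 0.747, 0.0]
force: [-0.4, 1.3, -0.6]
finger_gap: 0.0566
```

```bash
python3 -m jog '[[[4,-5,0],-0.047,0.2],[[0,0,0],0,0.2],[[0,0,-40],0,0.2],[[0,0,-40],0,0.2],[[0,0,-25],0,0.2],[[0,0,-10],0,0.2],[[0,0,0],0,0.2],[[0,0,0],0,0.2]]' 20
python3 -m jog '[[[0,0,0],0,-1],[[0,0,0],0,-1],[[0,0,0],0,-1],[[0,0,0],0,-1],[[0,0,0],0,-1]]' 20
```

```text
time_s: 22.45
tool_pos: [0.4879, -0.3116, 0.0481]
tcp_rot: [0.001, 0.682, 0.731, 0.0]
force: [-0.2, -0.3, -0.2]
finger_gap: 0.056
time_s: 22.95
tool_pos: [0.4872, -0.3117, 0.0476]
tcp_rot: [0.0, 0.682, 0.731, -0.0]
force: [-1.9, -0.8, 5.5]
finger_gap: 0.0338
```

```bash
python3 -m jog '[[[0,0,0],0,0.1],[[0,0,0],0,0.1],[[0,0,-3],0,0.1],[[0,0,0],0,0.1],[[0,0,0],0,-1],[[0,0,0],0,-1],[[0,0,0],0,-1],[[0,0,0],0,-1],[[0,0,0],0,-1]]' 20
```

```text
time_s: 23.85
tool_pos: [0.4871, -0.3114, 0.0437]
tcp_rot: [0.0, 0.682, 0.731, 0.0]
force: [0.3, 0.6, -0.2]
finger_gap: 0.0337
```

```bash
python3 -m jog '[[[0,0,0],0,-1],[[0,0,0],0,-1],[[0,0,0],0,-1]]' 20
python3 - <<'E'
from h import *
a=read_camera('top');b=read_camera('scene')
A=cv2.resize(a[180:290,360:470],None,fx=3,fy=3,interpolation=2)
B=cv2.resize(b[210:320,150:260],None,fx=5,fy=5,interpolation=2)
cv2.imwrite('pics/g.png',B[:,:,::-1])
E
```

```text
time_s: 24.15
tool_pos: [0.4871, -0.3114, 0.0438]
tcp_rot: [0.0, 0.682, 0.731, 0.0]
force: [0.4, -0.5, -1.2]
finger_gap: 0.0336
```

View pics/g.png

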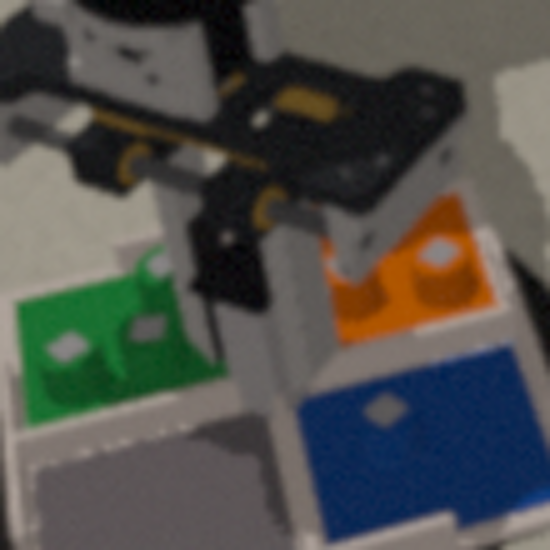

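```bash
python3 -m jog '[[[0,0,0],0,0],[[0,0,0],0,0],[[0,0,-6],0,0],[[0,0,0],0,-1],[[0,0,0],0,-1],[[0,0,0],0,-1],[[0,0,0],0,-1],[[0,0,0],0,-1]]' 20
```

```text
time_s: 25.05
tool_pos: [0.487, -0.3113, 0.0375]
tcp_rot: [-0.0, 0.682, 0.731, 0.0]
force: [-0.2, -0.1, -3.8]
finger_gap: 0.0335
```

```bash
python3 -m jog '[[[0,0,0],0,0],[[0,0,0],0,0],[[0,0,32],0,0],[[-1,0,0],0,0],[[0,0,0],0,-1],[[0,0,0],0,-1],[[0,0,0],0,-1],[[0,0,0],0,-1],[[0,0,0],0,-1]]' 40
python3 -m jog '[[[0,0,5],0,-1],[[0,0,10],0,-1],[[0,0,15],0,-1],[[0,0,15],0,-1],[[0,0,0],0,-1],[[0,0,0],0,-1]]'
python3 - <<'E'
from h import *
print(manip.observe()['moment'])
b=snap('scene','lift');cv2.imwrite('pics/lift.png',cv2.resize(b[120:380,80:340],None,fx=2.2,fy=2.2)[:,:,::-1])
E
```

```text
time_s: 25.95
tool_pos: [0.4861, -0.3112, 0.0693]
tcp_rot: [-0.0, 0.682, 0.731, 0.0]
force: [0.3, 1.2, 0.1]
finger_gap: 0.0332
time_s: 26.55
tool_pos: [0.4859, -0.3114, 0.1148]
tcp_rot: [0.0, 0.682, 0.731, -0.0]
force: [-1.1, 0.5, -5.7]
finger_gap: 0.0333
[-0.03585927 -0.10802171 -0.00853268]
```

View pics/lift.png

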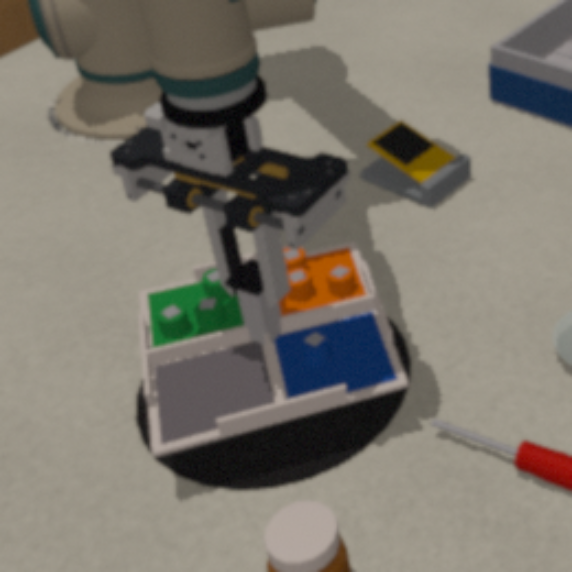

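```bash
python3 -m jog '[[[0,0,10],0,-1],[[1,8,14],0.02,-1],[[2,16,15],0.03,-1],[[3,24,15],0.04,-1],[[4,32,15],0.04,-1],[[4,40,12],0.04,-1],[[4,40,4],0.04,-1],[[4,40,0],0.04,-1],[[4,40,0],0.04,-1],[[4,40,0],0.04,-1],[[4,40,0],0.04,-1],[[4,40,0],0.04,-1]]'
python3 -m jog '[[[4,40,0],0.04,-1],[[4,40,0],0.04,-1],[[4,40,0],0.04,-1],[[4,40,0],0.04,-1],[[4,40,0],0.03,-1],[[4,32,0],0.03,-1],[[3,24,0],0.03,-1],[[2,16,0],0.015,-1],[[1,8,0],0,-1],[[0,0,0],0,-1],[[0,0,0],0,-1],[[0,0,0],0,-1]]'
python3 - <<'E'
from h import *
o=manip.observe();print(o['tool_pos'],2*np.degrees(np.arctan2(o['tcp_rot'][2],o['tcp_rot'][1])),o['joints'].round(2))
a=snap('top','a');b=snap('scene','b')
A=cv2.resize(a[140:290,110:290],None,fx=2.2,fy=2.2);B=cv2.resize(b[50:200,280:460],None,fx=2.2,fy=2.2)
cv2.imwrite('pics/tank1.png',np.hstack([A,B])[:,:,::-1])
E
```

```text
time_s: 27.8
tool_pos: [0.5235, 0.0515, 0.2014]
tcp_rot: [0.001, 0.518, 0.856, 0.001]
force: [0.9, -0.2, -5.5]
finger_gap: 0.0334
time_s: 29.0
tool_pos: [0.554, 0.3273, 0.2]
tcp_rot: [0.0, 0.402, 0.916, -0.0]
force: [-0.8, 0.7, -5.2]
finger_gap: 0.0331
[0.55404903 0.32725492 0.19996911] 132.56539432116006 [ 0.43  0.39  1.39 -0.    1.36 -0.32]
```

View pics/tank1.png

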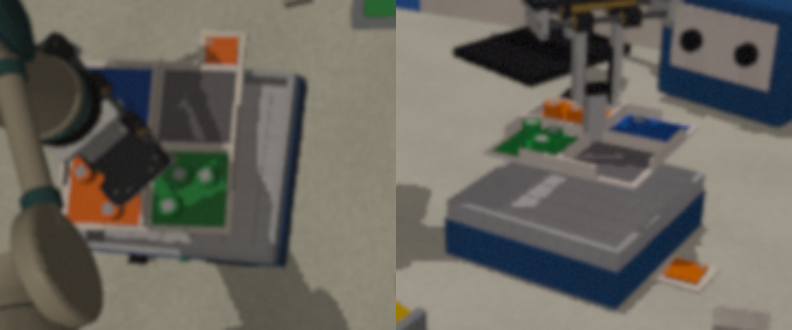

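```bash
python3 -m jog '[[[-2,-7,0],-0.012,-1],[[-2,-8,0],-0.012,-1],[[-2,-8,0],-0.012,-1],[[-2,-5,0],-0.011,-1],[[0,0,-12],0,-1],[[0,0,-20],0,-1],[[0,0,-15],0,-1],[[0,0,-5],0,-1],[[0,0,0],0,-1],[[0,0,0],0,-1]]'
python3 -m jog '[[[0,0,-10],0,-1],[[0,0,-12],0,-1],[[0,0,-12],0,-1],[[0,0,-8],0,-1],[[0,0,0],0,-1],[[0,0,0],0,-1]]'
```

```text
time_s: 30.1
tool_pos: [0.5466, 0.3009, 0.1482]
tcp_rot: [0.0, 0.423, 0.906, 0.0]
force: [0.3, -0.3, -4.7]
finger_gap: 0.0333
time_s: 30.7
tool_pos: [0.5461, 0.3006, 0.1055]
tcp_rot: [-0.0, 0.423, 0.906, -0.0]
force: [-0.0, -0.2, -4.3]
finger_gap: 0.0335
```

```bash
python3 -m jog '[[[-5,6,0],0,-1],[[-5,6,0],0,-1],[[-2,3,0],0,-1],[[0,0,0],0,-1]]' 20
python3 -m jog '[[[-3,4,2],0,-1],[[-2,2,5],0,-1],[[-2,2,5],0,-1],[[0,0,0],0,-1]]' 20
python3 - <<'E'
from h import *
o=manip.observe();print(o['force'],o['moment'],o['tool_pos'])
E
```

```text
time_s: 31.1
tool_pos: [0.5344, 0.3166, 0.1065]
tcp_rot: [0.001, 0.423, 0.906, 0.001]
force: [0.6, 0.1, -4.5]
finger_gap: 0.034
time_s: 31.5
tool_pos: [0.5265, 0.3236, 0.1185]
tcp_rot: [-0.0, 0.423, 0.906, -0.0]
force: [-0.2, -1.6, -4.1]
finger_gap: 0.0336
[-0.20295623 -1.58201691 -4.09820694] [-0.18204683 -0.26230525 -0.04177977] [0.52652793 0.32357389 0.11854157]
```

```bash
python3 -m jog '[[[-3,4,6],0,-1],[[-3,3,6],0,-1],[[-3,4,6],0,-1],[[-3,4,7],0,-1],[[0,0,0],0,-1],[[0,0,0],0,-1]]' 25
python3 - <<'E'
from h import *
o=manip.observe();print(o['force'],o['moment'],o['tool_pos'])
a=read_camera('top');b=read_camera('scene')
A=cv2.resize(a[140:290,110:290],None,fx=2.2,fy=2.2);B=cv2.resize(b[50:200,280:460],None,fx=2.2,fy=2.2)
cv2.imwrite('pics/tank2.png',np.hstack([A,B])[:,:,::-1])
E
```

```text
time_s: 32.1
tool_pos: [0.515, 0.3383, 0.1437]
tcp_rot: [0.0, 0.423, 0.906, -0.0]
force: [-0.2, -5.1, 0.0]
finger_gap: 0.0337
[-0.24915798 -5.10499952  0.02227897] [-0.86150397 -0.24358121 -0.0866691 ] [0.51504979 0.33827345 0.14366599]
```

View pics/tank2.png

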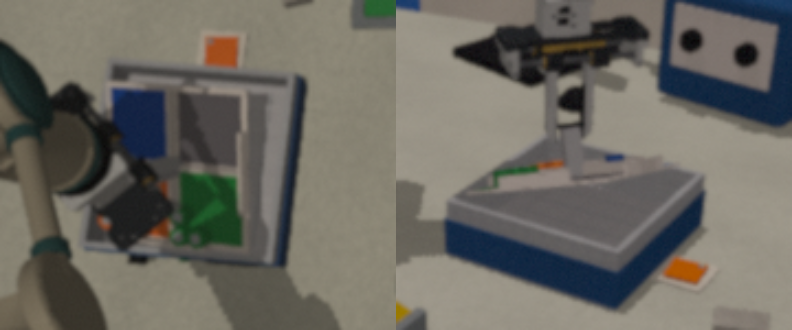

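```bash
python3 -m jog '[[[0,0,4],0,-1],[[-4,4,6],0,-1],[[-4,4,6],0,-1],[[-4,4,6],0,-1],[[0,0,0],0,-1]]' 25
python3 -m jog '[[[-4,5,6],0,-1],[[-4,5,6],0,-1],[[-4,5,5],0,-1],[[0,0,0],0,-1],[[0,0,0],0,-1]]' 40
python3 - <<'E'
from h import *
o=manip.observe();print(o['force'],o['moment'],o['tool_pos'])
E
```

```text
time_s: 32.7
tool_pos: [0.5028, 0.3518, 0.1661]
tcp_rot: [0.0, 0.423, 0.906, 0.001]
force: [0.9, -1.7, -3.2]
finger_gap: 0.0336
time_s: 33.2
tool_pos: [0.4908, 0.3658, 0.1822]
tcp_rot: [-0.0, 0.423, 0.906, 0.0]
force: [-0.0, -1.8, -4.0]
finger_gap: 0.0332
[-0.03272291 -1.82201115 -4.03672179] [-0.49439667 -0.22411323  0.00272473] [0.4908204  0.36580947 0.18217682]
```

```bash
python3 -m jog '[[[4,-5,2],0,-1],[[8,-9,2],0,-1],[[8,-9,0],0,-1],[[6,-7,0],0,-1],[[4,-4,0],0,-1],[[0,0,0],0,-1],[[0,0,0],0,-1],[[0,0,0],0,-1],[[0,0,0],0,-1],[[0,0,0],0,-1]]' 50
python3 - <<'E'
from h import *
o=manip.observe();print(o['force'],o['moment'],o['tool_pos'])
a=read_camera('top');b=read_camera('scene')
A=cv2.resize(a[140:290,110:290],None,fx=2.2,fy=2.2);B=cv2.resize(b[50:200,280:460],None,fx=2.2,fy=2.2)
cv2.imwrite('pics/tank3.png',np.hstack([A,B])[:,:,::-1])
E
```

```text
time_s: 34.2
tool_pos: [0.5208, 0.3319, 0.1858]
tcp_rot: [-0.0, 0.423, 0.906, 0.0]
force: [0.7, -1.2, -4.1]
finger_gap: 0.0328
[ 0.6797374  -1.24030722 -4.06916396] [ 0.09406573 -0.05935172 -0.00947176] [0.5208418  0.33190619 0.18582837]
```

View pics/tank3.png

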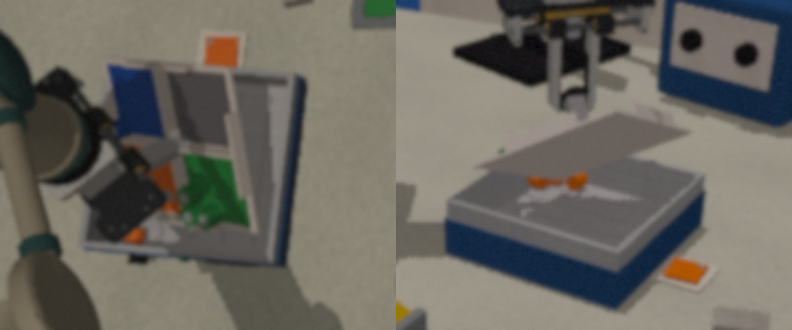

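```bash
python3 -m jog '[[[4,-5,0],0,-1],[[-4,5,0],0,-1],[[4,-5,0],0,-1],[[-4,5,0],0,-1],[[0,0,5],0,-1],[[0,0,-5],0,-1],[[0,0,0],0,-1],[[0,0,0],0,-1]]' 50
python3 -m jog '[[[0,0,8],0,-1],[[0,0,14],0,-1],[[0,0,18],0,-1],[[0,0,18],0,-1],[[0,0,14],0,-1],[[0,0,8],0,-1],[[0,0,0],0,-1],[[0,0,0],0,-1],[[0,0,0],0,-1]]'
python3 - <<'E'
from h import *
f=[]
for i in range(4):
    a=read_camera('top'); f.append(manip.observe()['force'])
b=read_camera('scene')
print(np.mean(f,0),manip.observe()['tool_pos'])
for q in('orange_0_center','green_0_center','blue_0_center'):
  for c in('top','scene'):
    print(q,c,[(np.round(x['box']).tolist(),round(x['conf'],2)) for x in models.find_in(c,q)])
for col in RNG: print(col,[(p.round(0).tolist(),n) for p,n in blobs(b,col,8,600) if p[1]<200 and 280<p[0]<460])
np.save('b.npy',b)
E
```

```text
time_s: 35.1
tool_pos: [0.5209, 0.3315, 0.1855]
tcp_rot: [-0.0, 0.423, 0.906, -0.0]
force: [-1.1, -0.7, -4.3]
finger_gap: 0.0334
time_s: 36.0
tool_pos: [0.5206, 0.3313, 0.2648]
tcp_rot: [-0.001, 0.423, 0.906, -0.001]
force: [-0.4, -0.1, -4.3]
finger_gap: 0.0333
[ 0.06938492  0.02696143 -4.39422996] [0.52101092 0.33150467 0.26532415]
orange_0_center top [([343.0, 140.0, 371.0, 163.0], 0.63), ([167.0, 242.0, 176.0, 252.0], 0.31)]
orange_0_center scene [([360.0, 128.0, 366.0, 135.0], 0.46), ([244.0, 179.0, 288.0, 203.0], 0.43)]
green_0_center top []
green_0_center scene [([330.0, 255.0, 377.0, 291.0], 0.24)]
blue_0_center top [([146.0, 186.0, 158.0, 196.0], 0.57)]
blue_0_center scene []
orange [([303.0, 0.0], 36), ([383.0, 4.0], 134), ([346.0, 24.0], 8), ([372.0, 26.0], 8), ([353.0, 130.0], 247), ([411.0, 173.0], 186)]
green []
blue []
```

```bash
python3 -m jog '[[[0,-8,0],-0.02,-1],[[-1,-16,0],-0.03,-1],[[-2,-24,0],-0.035,-1],[[-2,-32,0],-0.035,-1],[[-2,-40,0],-0.035,-1],[[-2,-40,0],-0.035,-1],[[-3,-40,0],-0.04,-1],[[-3,-40,0],-0.04,-1],[[-3,-40,0],-0.04,-1],[[-3,-40,0],-0.04,-1],[[-3,-40,0],-0.04,-1],[[-3,-40,0],-0.04,-1]]'
python3 -m jog '[[[-3,-40,0],-0.04,-1],[[-3,-40,0],-0.04,-1],[[-2,-32,0],-0.04,-1],[[-2,-32,0],-0.04,-1],[[-1,-24,0],-0.035,-1],[[-1,-16,0],-0.02,-1],[[0,-8,0],0,-1],[[0,0,0],0,-1],[[0,0,0],0,-1],[[0,0,0],0,-1]]'
python3 - <<'E'
from h import *
o=manip.observe();print(o['tool_pos'],2*np.degrees(np.arctan2(o['tcp_rot'][2],o['tcp_rot'][1])))
a=read_camera('top');b=read_camera('scene')
A=cv2.resize(a[150:275,135:260],None,fx=2.4,fy=2.4);B=cv2.resize(b[170:340,130:300],None,fx=2.9,fy=2.9)
C=cv2.resize(b[100:195,290:430],None,fx=2.14,fy=2.14)[:193]
A=np.vstack([A,cv2.resize(C,(300,193))]);print(A.shape,B.shape)
cv2.imwrite('pics/back.png',np.hstack([A,B])[:,:,::-1])
E
```

```text
time_s: 37.75
tool_pos: [0.4927, -0.0709, 0.2662]
tcp_rot: [0.0, 0.608, 0.794, -0.0]
force: [-0.3, -0.9, -3.7]
finger_gap: 0.033
time_s: 38.75
tool_pos: [0.4821, -0.2592, 0.2659]
tcp_rot: [-0.0, 0.688, 0.726, 0.0]
force: [-0.0, -0.4, -4.3]
finger_gap: 0.0332
[ 0.48214807 -0.25918312  0.26591673] 93.0646081433421
(493, 300, 3) (493, 493, 3)
```

View pics/back.png

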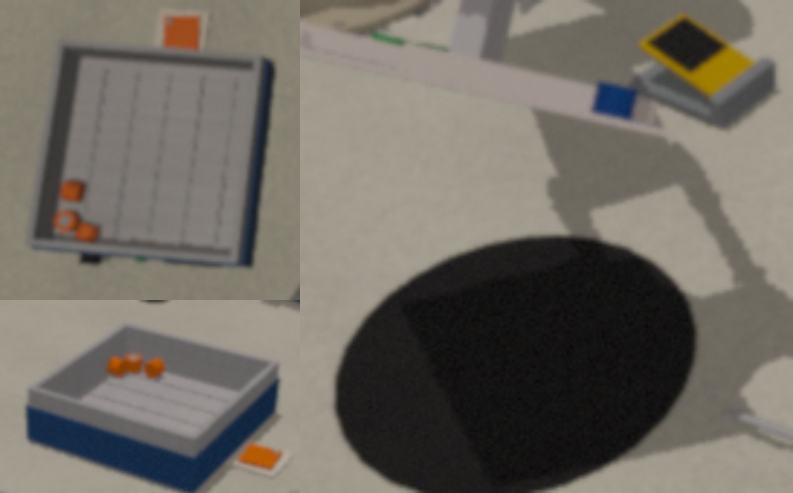

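```bash
python3 - <<'E'
from mat import *
for c in('top','scene'):
    im=read_camera(c); r=mat(c,im); print(c,r.x,r.fun)
E
python3 -m jog '[[[0,3,-8],0.015,-1],[[0,3,-16],0,-1],[[0,3,-20],0,-1],[[0,3,-20],0,-1],[[0,0,-20],0,-1],[[0,0,-14],0,-1],[[0,0,-8],0,-1],[[0,0,-4],0,-1],[[0,0,0],0,-1],[[0,0,0],0,-1]]'
python3 -m jog '[[[0,0,-4],0,-1],[[0,0,-4],0,-1],[[0,0,0],0,-1],[[0,0,0],0,-1]]' 25
python3 -m jog '[[[0,0,-4],0,-1],[[0,0,-4],0,-1],[[0,0,0],0,-1],[[0,0,0],0,-1]]' 25
```

```text
top [ 0.48689844 -0.30974219] -22.22249412536621
scene [ 0.484 -0.312] -40.0
time_s: 39.95
tool_pos: [0.4826, -0.2487, 0.1565]
tcp_rot: [0.001, 0.683, 0.731, 0.0]
force: [-0.2, -0.3, -3.6]
finger_gap: 0.0331
time_s: 40.35
tool_pos: [0.482, -0.2482, 0.1477]
tcp_rot: [-0.0, 0.683, 0.73, 0.0]
force: [-0.4, 0.7, -4.7]
finger_gap: 0.0337
time_s: 40.75
tool_pos: [0.4821, -0.2484, 0.1396]
tcp_rot: [-0.0, 0.683, 0.73, -0.0]
force: [0.3, 0.0, -3.8]
finger_gap: 0.0336
```

```bash
python3 - <<'E'
from h import *
from scipy.optimize import least_squares
B=cv2.imread('pics/back.png')[:,300:]
g=B.max(2).astype(float); pts=[]
cx,cy=515,370
for t in np.radians(np.arange(0,360,2)):
    # ray in crop; first crossing above threshold from inside
    c=(515-300,365)
    for r in np.arange(60,230,.5):
        x=c[0]+r*np.cos(t);y=c[1]+r*np.sin(t)
        if not(0<=x<492 and 0<=y<492): break
        if g[int(y),int(x)]>68: pts.append((x,y));break
W=np.array([at_z('scene',((x+.5)/2.9-.5+130,(y+.5)/2.9-.5+170),.003)[:2] for x,y in pts])
r=least_squares(lambda p:np.hypot(*(W-p[:2]).T)-p[2],[.486,-.311,.12],loss='soft_l1',f_scale=.001);print(r.x,len(W),np.median(abs(r.fun)))
E
python3 -m jog '[[[0,0,-4],0,-1],[[0,0,0],0,-1],[[0,0,0],0,-1]]' 25
python3 -m jog '[[[0,0,-4],0,-1],[[0,0,0],0,-1],[[0,0,0],0,-1]]' 25
python3 -m jog '[[[0,0,-4],0,-1],[[0,0,0],0,-1],[[0,0,0],0,-1]]' 25
```

```text
[ 0.489211   -0.3133087   0.11826202] 157 0.0004125315191799289
time_s: 41.05
tool_pos: [0.4821, -0.2484, 0.1357]
tcp_rot: [-0.0, 0.683, 0.73, 0.0]
force: [1.2, -0.6, -5.0]
finger_gap: 0.0334
time_s: 41.35
tool_pos: [0.482, -0.2483, 0.1317]
tcp_rot: [-0.0, 0.683, 0.73, -0.0]
force: [0.7, 0.3, -3.5]
finger_gap: 0.0333
time_s: 41.65
tool_pos: [0.482, -0.2483, 0.1277]
tcp_rot: [-0.0, 0.683, 0.73, 0.0]
force: [-0.0, -0.1, -4.3]
finger_gap: 0.0334
```

```bash
python3 -m jog '[[[0,0,-5],0,-1],[[0,0,0],0,-1],[[0,0,0],0,-1]]' 25
python3 -m jog '[[[0,0,-5],0,-1],[[0,0,0],0,-1],[[0,0,0],0,-1]]' 25
python3 -m jog '[[[0,0,-5],0,-1],[[0,0,0],0,-1],[[0,0,0],0,-1]]' 25
python3 - <<'E'
from h import *
print(np.mean([(read_camera('top') is None) or np.r_[manip.observe()['force'],manip.observe()['moment']] for i in range(3)],0))
E
```

```text
time_s: 41.95
tool_pos: [0.482, -0.2483, 0.1226]
tcp_rot: [-0.0, 0.683, 0.73, -0.0]
force: [0.3, 0.5, -4.5]
finger_gap: 0.0337
time_s: 42.25
tool_pos: [0.482, -0.2483, 0.1176]
tcp_rot: [-0.0, 0.683, 0.73, -0.0]
force: [-0.8, -0.2, -4.1]
finger_gap: 0.0337
time_s: 42.55
tool_pos: [0.482, -0.2483, 0.1126]
tcp_rot: [-0.0, 0.683, 0.73, -0.0]
force: [0.2, -1.1, -4.5]
finger_gap: 0.0333
[-8.03719235e-02 -1.31113185e-01 -3.69307724e+00  1.64494292e-02
 -1.03664390e-01  2.58048189e-03]
```

```bash
python3 - <<'E'
from h import *
a=read_camera('top');b=read_camera('scene')
for col in RNG:
    for c,im in(('top',a),('scene',b)): print(col,c,[(p.round(0).tolist(),n) for p,n in blobs(im,col,60,5000) if not(c=='scene' and p[1]<60)])
B=cv2.resize(b[190:340,130:300],None,fx=3,fy=3);A=cv2.resize(a[190:300,340:470],None,fx=2.2,fy=2.2)
A=np.vstack([A,np.zeros((450-A.shape[0],A.shape[1],3),np.uint8)])
cv2.imwrite('pics/lvl.png',np.hstack([A,B])[:,:,::-1])
E
```

```text
orange top [([158.0, 93.0], 109), ([131.0, 97.0], 88), ([145.0, 96.0], 85), ([116.0, 98.0], 83), ([513.0, 101.0], 554), ([103.0, 100.0], 109), ([403.0, 139.0], 102), ([210.0, 163.0], 229), ([459.0, 180.0], 140), ([378.0, 234.0], 1042), ([164.0, 229.0], 90), ([166.0, 244.0], 168), ([543.0, 382.0], 2617)]
orange scene [([12.0, 144.0], 1912), ([505.0, 113.0], 67), ([353.0, 130.0], 247), ([411.0, 173.0], 189), ([238.0, 244.0], 473), ([336.0, 327.0], 85), ([334.0, 339.0], 106), ([222.0, 387.0], 774)]
green top [([283.0, 140.0], 192), ([408.0, 270.0], 168), ([191.0, 384.0], 213), ([349.0, 394.0], 140)]
green scene [([126.0, 95.0], 633), ([97.0, 125.0], 106), ([200.0, 141.0], 255), ([141.0, 153.0], 86), ([409.0, 223.0], 250), ([187.0, 249.0], 676)]
blue top [([474.0, 99.0], 522), ([611.0, 146.0], 1094), ([308.0, 140.0], 203), ([25.0, 190.0], 1643), ([242.0, 219.0], 252), ([389.0, 208.0], 194)]
blue scene [([456.0, 63.0], 4878), ([359.0, 168.0], 1807), ([397.0, 242.0], 307), ([248.0, 266.0], 909)]
```

View pics/lvl.png

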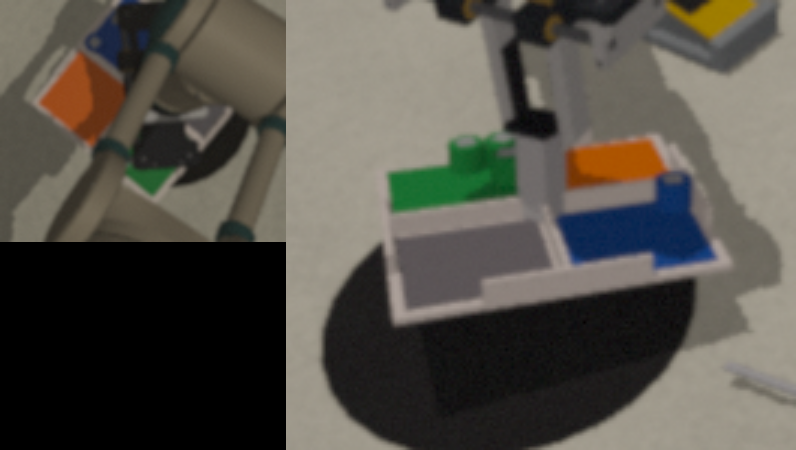

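```bash
python3 -m jog '[[[1,-5,0],0,-1],[[1,-10,0],0,-1],[[1,-14,0],0,-1],[[2,-14,0],0,-1],[[1,-11,0],0,-1],[[0,-7,0],0,-1],[[0,-4,0],0,-1],[[0,0,0],0,-1],[[0,0,-8],0,-1],[[0,0,-12],0,-1],[[0,0,-8],0,-1],[[0,0,0],0,-1]]'
python3 -m jog '[[[0,0,-4],0,-1],[[0,0,-4],0,-1],[[0,0,0],0,-1],[[0,0,0],0,-1]]'
python3 -m jog '[[[0,0,-4],0,-1],[[0,0,-3],0,-1],[[0,0,0],0,-1],[[0,0,0],0,-1]]'
```

```text
time_s: 44.0
tool_pos: [0.4871, -0.3122, 0.083]
tcp_rot: [-0.002, 0.683, 0.731, -0.0]
force: [-0.6, 0.9, -3.9]
finger_gap: 0.0336
time_s: 44.4
tool_pos: [0.4883, -0.3136, 0.0771]
tcp_rot: [0.0, 0.683, 0.73, 0.0]
force: [0.2, -1.7, -1.3]
finger_gap: 0.0335
time_s: 44.8
tool_pos: [0.4888, -0.3148, 0.0732]
tcp_rot: [0.002, 0.683, 0.731, -0.0]
force: [-3.6, 1.3, 15.7]
finger_gap: 0.0339
```

```bash
python3 -m jog '[[[0,0,2],0,-1],[[0,0,0],0,-1],[[0,0,0],0,-0.1],[[0,0,0],0,0],[[0,0,0],0,0],[[0,0,20],0,0.2],[[0,0,40],0,0.2],[[0,0,40],0,0.2],[[-10,40,0],0,0],[[-20,45,0],0,-0.5],[[-20,45,0],0,-1],[[-20,45,0],0,-1]]' 20
python3 -m jog '[[[0,45,0],0,-1],[[0,45,0],0,-1],[[0,45,0],0,-1],[[0,0,0],0,-1],[[0,0,0],0,-1]]'
cat > tray.py <<'E'
from mat import *
from scipy.optimize import least_squares
# fit tray pose: bay colour polygons' corners via colour classification in both views
def fit():
    ims={c:read_camera(c) for c in('top','scene')}
    cols={'orange':(-49,49),'green':(-49,-49),'blue':(49,49)}
    obs=[]
    for c,im in ims.items():
        for col in cols:
            bl=[x for x in blobs(im,col,150,5000) if abs(at_z(c,x[0],.007)[:2]-[.488,-.313]).max()<.12]
            for p,n in bl: obs.append((c,col,p,n)); print(c,col,p.round(1),n,at_z(c,p,.009)[:2].round(4))
    return ims
E
python3 - <<'E'
from tray import *
ims=fit()
for c in ims: cv2.imwrite(f'pics/f_{c}.png',ims[c][:,:,::-1]); r=mat(c,ims[c]);print(c,'mat',r.x,r.fun)
h=models.landmark_of('top','tray_handle');s=models.landmark_of('scene','tray_handle');print(h,s)
for q in('tray','green_0_center','blue_0_center'):
    for c in('top','scene'): print(q,c,[(np.round(x['at'],1).tolist(),round(x['conf'],2)) for x in models.landmark_of(c,q)])
o=manip.observe();print(o['tool_pos'],o['finger_gap'])
E
```

```text
time_s: 46.0
tool_pos: [0.417, -0.1367, 0.1714]
tcp_rot: [-0.0, 0.683, 0.73, 0.0]
force: [0.3, 0.7, -0.4]
finger_gap: 0.0276
time_s: 46.5
tool_pos: [0.4179, -0.0027, 0.1717]
tcp_rot: [0.0, 0.682, 0.732, -0.0]
force: [0.0, -0.8, -0.4]
finger_gap: 0.0004
top orange [393.5 234.6] 1007 [ 0.4826 -0.2499]
top green [421.2 256.5] 812 [ 0.4189 -0.3266]
top blue [414.6 208.8] 794 [ 0.5572 -0.315 ]
scene orange [224.6 267. ] 1000 [ 0.4833 -0.245 ]
scene green [171.8 279. ] 1106 [ 0.4108 -0.3218]
scene blue [233.5 301.4] 1549 [ 0.5572 -0.3121]
top mat [ 0.48722166 -0.31122855] -28.20828628540039
scene mat [ 0.48944546 -0.31186046] -26.283416748046875
[{'at': [420.6, 230.6], 'conf': 0.73}, {'at': [397.3, 207.9], 'conf': 0.71}, {'at': [203.8, 215.2], 'conf': 0.16}] [{'at': [200.8, 279.2], 'conf': 0.77}]
tray top [([415.0, 234.5], 0.62), ([306.3, 141.8], 0.53)]
tray scene [([203.2, 293.8], 0.59), ([351.7, 276.0], 0.49)]
green_0_center top [([408.7, 251.0], 0.58)]
green_0_center scene [([202.1, 296.6], 0.48), ([191.0, 273.2], 0.46)]
blue_0_center top [([398.3, 207.6], 0.53)]
blue_0_center scene [([246.6, 278.9], 0.76), ([361.8, 159.5], 0.73)]
[ 0.41819399 -0.00401704  0.17178115] 0.0007814882477626974
```

```bash
cat > reg.py <<'E'
from h import *
from scipy.optimize import minimize
from scipy.spatial.transform import Rotation as Rt
bays={'blue':(1,1),'orange':(-1,1),'green':(-1,-1)}
def masks(im,c):
    out={}
    for col in bays:
        h=cv2.cvtColor(im,cv2.COLOR_RGB2HSV);a,b=RNG[col]
        m=((h[...,0]>=a)&(h[...,0]<=b)&(h[...,1]>70)&(h[...,2]>30)).astype(np.float32)
        w=np.zeros(m.shape,np.float32);q=proj(c,[[.488,-.312,.01]])[0].astype(int)
        w[q[1]-62:q[1]+62,q[0]-75:q[0]+75]=1
        out[col]=cv2.GaussianBlur(m*w,(0,0),1)
    return out
def reg(imt,ims,p0=(486,-311,3,-41.1,0,0)):
    M={'top':masks(imt,'top'),'scene':masks(ims,'scene')}
    def cost(p):
        R=Rt.from_euler('ZYX',[p[3],p[5],p[4]],degrees=True).as_matrix();s=0
        for c in M:
            for col,(sx,sy) in bays.items():
                X=np.array([[2*sx,2*sy,4],[96*sx,2*sy,4],[98*sx,98*sy,4],[2*sx,96*sy,4]])@R.T+[p[0],p[1],p[2]]
                q=np.round(proj(c,X/1000)*16).astype(np.int32)+8*0
                m=np.zeros((400,640),np.uint8);cv2.fillConvexPoly(m,q,255,cv2.LINE_AA,4)
                s+=np.sum((cv2.GaussianBlur(m.astype(np.float32)/255,(0,0),1)-M[c][col])**2)
        return s
    p=np.array(p0,float)
    for _ in range(3):
        S=np.vstack([p]+[p+d for d in np.diag([5,5,4,3,3,3.])]);r=minimize(cost,p,method='Nelder-Mead',options=dict(initial_simplex=S,maxiter=500,xatol=.05));p=r.x
    return p.round(2),round(r.fun,1)
rd=lambda f:cv2.imread(f)[:,:,::-1].copy()
E
python3 - <<'E'
from reg import *
print('before',reg(rd('pics/top0.png'),rd('pics/scene0.png')))
print('after',reg(rd('pics/f_top.png'),rd('pics/f_scene.png')))
for a,b,n in(((420.6,230.6),(200.8,279.2),'handle'),((408.7,251),(191,273.2),'green'),((398.3,207.6),(246.6,278.9),'blue')): print(n,tri(a,b))
for f in('top0','f_top'):
    im=rd(f'pics/{f}.png').max(2)[215:250,402:438];m=(im<45).astype(np.uint8)
    n,l,st,ce=cv2.connectedComponentsWithStats(m);i=1+np.argmax(st[1:,4]);print(f,'cap',at_z('top',ce[i]+[402,215],.075),st[i])
E
```

```text
Traceback (most recent call last):
  File "reg.py", line 27, in reg
    S=np.vstack([p]+[p+d for d in np.diag([5,5,4,3,3,3.])]);r=minimize(cost,p,method='Nelder-Mead',options=dict(initial_simplex=S,maxiter=500,xatol=.05));p=r.x
                                                              ~~~~~~~~^^^^^^^^^^^^^^^^^^^^^^^^^^^^^^^^^^^^^^^^^^^^^^^^^^^^^^^^^^^^^^^^^^^^^^^^^^^^^^^^^^^
  File "reg.py", line 21, in cost
    q=np.round(proj(c,X/1000)*16).astype(np.int32)+8*0
               ~~~~^^^^^^^^^^
  File "h.py", line 17, in proj
    K,d,R,t=P(c); return cv2.projectPoints(np.atleast_2d(X).astype(float),cv2.Rodrigues(R)[0],t,K,d)[0][:,0]
            ~^^^
  File "h.py", line 4, in P
    p=camera_params(c); f=200/np.tan(np.radians(p['fov_y'])/2)
ValueError: time passes only in moves, steps and waits
```

```bash
sed -i 's/^def P(c):/from functools import lru_cache\n@lru_cache(None)\ndef P(c):/' h.py
python3 - <<'E'
from reg import *
print('before',reg(rd('pics/top0.png'),rd('pics/scene0.png')))
print('after',reg(rd('pics/f_top.png'),rd('pics/f_scene.png')))
for a,b,n in(((420.6,230.6),(200.8,279.2),'handle'),((408.7,251),(191,273.2),'green'),((398.3,207.6),(246.6,278.9),'blue')): print(n,tri(a,b))
for f in('top0','f_top'):
    im=rd(f'pics/{f}.png').max(2)[215:250,402:438];m=(im<45).astype(np.uint8)
    n,l,st,ce=cv2.connectedComponentsWithStats(m);i=1+np.argmax(st[1:,4]);print(f,'cap',at_z('top',ce[i]+[402,215],.075),st[i])
print(manip.observe()['time_s'])
E
```

```text
before (array([ 484.3 , -309.09,    8.96,  -40.66,   -4.72,   -6.39]), np.float64(1618.4))
after (array([ 487.26, -317.13,   11.09,  -41.9 ,   -3.45,   -5.35]), np.float64(1625.4))
handle (array([ 0.49050705, -0.31973697,  0.04296586]), np.float64(0.0006795165680949946))
green (array([ 0.43477646, -0.29153342,  0.0096678 ]), np.float64(0.00074251542487519))
blue (array([ 0.55742803, -0.26478127,  0.02657638]), np.float64(0.0031897495760626385))
top0 cap [ 0.48518043 -0.30880021  0.075     ] [ 12  11  13  12 129]
f_top cap [ 0.48833133 -0.31761928  0.075     ] [ 15  10  13  12 128]
47.0
```

```bash
python3 -m jog '[[[10,-45,0],0,0.2],[[10,-45,0],0,0.2],[[10,-45,0],0,0.2],[[10,-45,0],0,0.2],[[10,-45,0],0,0.2],[[10,-45,0],0,0.2],[[11,-45,0],0,0.2],[[0,0,0],0,0.2],[[0,0,0],0,0.2],[[0,0,-40],0,0.2],[[0,0,-40],0,0.2],[[0,0,-22],0,0.2]]'
python3 -m jog '[[[0,0,0],0,0.2],[[0,0,0],0,0.2],[[0,0,0],0,-1],[[0,0,0],0,-1],[[0,0,0],0,-1],[[0,0,0],0,-1],[[0,0,0],0,-1],[[0,0,0],0,-1]]' 40
```

```text
time_s: 48.2
tool_pos: [0.4871, -0.3152, 0.0673]
tcp_rot: [-0.003, 0.683, 0.731, 0.0]
force: [0.1, -0.9, -0.1]
finger_gap: 0.0565
time_s: 49.0
tool_pos: [0.4895, -0.3188, 0.071]
tcp_rot: [0.001, 0.683, 0.73, 0.0]
force: [-0.2, 1.4, 5.6]
finger_gap: 0.0329
```

```bash
python3 -m jog '[[[0,0,3],0,-1],[[0,0,3],0,-1],[[0,0,0],0,-1],[[-1,3,0],0,-1],[[0,3,0],0,-1],[[0,0,0],0,-1],[[0,0,-3],0,-1],[[0,0,-2],0,-1],[[0,0,0],0,-1],[[0,0,0],0,-1]]'
python3 -m jog '[[[0,0,-1],0,-1],[[0,0,0],0,-1],[[0,0,0],0,-0.1],[[0,0,0],0,0],[[0,0,0],0,0.1],[[0,0,15],0,0.2],[[0,0,40],0,0.2],[[0,0,45],0,0.2],[[-10,40,0],0,0],[[-20,45,0],0,-0.5],[[-20,45,0],0,-1],[[-20,45,0],0,-1]]' 20
python3 -m jog '[[[0,45,0],0,-1],[[0,45,0],0,-1],[[0,45,0],0,-1],[[0,0,0],0,-1],[[0,0,0],0,-1]]'
python3 - <<'E'
from reg import *
a=snap('top','h_top');b=snap('scene','h_scene')
print('after',reg(a,b))
im=a.max(2)[215:250,402:438];m=(im<45).astype(np.uint8)
n,l,st,ce=cv2.connectedComponentsWithStats(m);i=1+np.argmax(st[1:,4]);print('cap',at_z('top',ce[i]+[402,215],.075),st[i])
for q in('pedal_pad','green_0_center','blue_0_center','tray_handle','dish','mould','driver'):
    for c in('top','scene'): print(q,c,[(np.round(x['at'],1).tolist(),round(x['conf'],2)) for x in models.landmark_of(c,q)][:4])
E
```

```text
time_s: 50.0
tool_pos: [0.4882, -0.3124, 0.071]
tcp_rot: [0.0, 0.683, 0.73, 0.0]
force: [-0.7, 1.3, -1.4]
finger_gap: 0.0336
time_s: 51.2
tool_pos: [0.4174, -0.136, 0.1697]
tcp_rot: [0.0, 0.683, 0.73, 0.0]
force: [1.0, 1.5, 0.4]
finger_gap: 0.0278
time_s: 51.7
tool_pos: [0.4182, -0.0018, 0.1699]
tcp_rot: [0.001, 0.682, 0.732, -0.0]
force: [0.1, -0.2, -0.0]
finger_gap: 0.0009
after (array([ 486.59, -310.11,   10.93,  -41.67,   -4.03,   -5.03]), np.float64(1598.4))
cap [ 0.48755271 -0.31114293  0.075     ] [ 13  10  13  12 127]
pedal_pad top [([202.6, 212.2], 0.73), ([162.1, 241.3], 0.59), ([418.7, 233.2], 0.45)]
pedal_pad scene [([258.6, 177.8], 0.84)]
green_0_center top [([403.0, 250.8], 0.62)]
green_0_center scene [([191.3, 267.7], 0.4), ([350.6, 131.1], 0.33)]
blue_0_center top [([395.6, 210.6], 0.39)]
blue_0_center scene [([248.9, 277.4], 0.62)]
tray_handle top [([417.3, 231.1], 0.79), ([394.6, 207.5], 0.27)]
tray_handle scene [([199.1, 277.2], 0.71)]
dish top [([353.9, 156.0], 0.63)]
dish scene [([352.2, 277.2], 0.65)]
mould top [([369.8, 136.6], 0.52)]
mould scene [([363.7, 304.3], 0.86), ([413.5, 172.8], 0.54)]
driver top [([405.0, 154.9], 0.57), ([209.3, 163.9], 0.47)]
driver scene [([311.5, 331.6], 0.84), ([353.7, 274.8], 0.32)]
```

```bash
python3 -m jog '[[[-8,11,-30],0,-1],[[0,0,-40],0,-1],[[0,0,-25],0,-1],[[0,0,0],0,-1],[[0,0,-10],0,-1],[[0,0,-6],0,-1],[[0,0,0],0,-1]]' 20
python3 -m jog '[[[0,0,-5],0,-1],[[0,0,-5],0,-1],[[0,0,0],0,-1]]'
```

```text
time_s: 53.2
tool_pos: [0.4113, 0.0084, 0.0593]
tcp_rot: [0.001, 0.683, 0.73, 0.001]
force: [0.6, -0.6, 2.9]
finger_gap: 0.0006
time_s: 53.5
tool_pos: [0.4096, 0.0086, 0.0491]
tcp_rot: [-0.0, 0.683, 0.73, -0.0]
force: [-2.3, 0.1, 7.8]
finger_gap: 0.0004
```

```bash
python3 -m jog '[[[0,0,-3],0,-1],[[0,0,-2],0,-1],[[0,0,0],0,-1]]'
python3 -m jog '[[[0,0,-2],0,-1],[[0,0,0],0,-1]]'
```

```text
time_s: 53.8
tool_pos: [0.409, 0.0087, 0.0443]
tcp_rot: [-0.001, 0.683, 0.731, -0.001]
force: [-2.9, 0.4, 9.0]
finger_gap: 0.0007
time_s: 54.0
tool_pos: [0.409, 0.0087, 0.0432]
tcp_rot: [-0.001, 0.683, 0.731, -0.001]
force: [-6.0, -0.2, 18.3]
finger_gap: 0.0005
```

Force jumped to 18 N: the stop. A little firmer, hold, then release and withdraw.

```bash
python3 -m jog '[[[0,0,-1],0,-1],[[0,0,0],0,-1],[[0,0,0],0,-1],[[0,0,0],0,-1],[[0,0,0],0,-1],[[0,0,0],0,-1],[[0,0,0],0,-1],[[0,0,0],0,-1],[[0,0,0],0,-1]]'
python3 -m jog '[[[0,0,8],0,-1],[[0,0,10],0,-1],[[0,0,20],0,-1],[[0,0,40],0,-1],[[0,0,40],0,-1],[[0,0,0],0,-1],[[0,0,0],0,-1]]'
python3 - <<'E'
from reg import *
a=snap('top','z_top');b=snap('scene','z_scene')
print('tray',reg(a,b))
B0=rd('pics/scene0.png').astype(int)
d=abs(b.astype(int)-rd('pics/h_scene.png').astype(int)).max(2)
print('pedal region diff vs before press',[d[170:215,240:300].mean().round(2),d[255:350,270:380].mean().round(2)], 'tray',d[235:345,135:275].mean().round(2))
print('bystanders vs start',abs(b.astype(int)-B0).max(2)[255:350,270:380].mean().round(2))
print('orange tank',[(p.round(0).tolist(),n) for p,n in blobs(a,'orange',20,300) if 145<p[0]<250 and 165<p[1]<265])
print('tray specimens blobs?',[(np.round(x['at']).tolist(),round(x['conf'],2)) for x in models.landmark_of('scene','green_0_center')])
E
```

```text
time_s: 54.9
tool_pos: [0.409, 0.0087, 0.0431]
tcp_rot: [-0.0, 0.683, 0.731, -0.0]
force: [-7.4, 0.8, 27.0]
finger_gap: 0.0005
time_s: 55.6
tool_pos: [0.4105, 0.0085, 0.1595]
tcp_rot: [0.001, 0.683, 0.73, 0.001]
force: [0.4, -0.4, 0.5]
finger_gap: 0.0007
tray (array([ 485.59, -310.44,    9.73,  -41.95,   -3.23,   -5.23]), np.float64(1583.2))
pedal region diff vs before press [np.float64(5.45), np.float64(1.51)] tray 1.85
bystanders vs start 2.07
orange tank [([164.0, 229.0], 91), ([166.0, 244.0], 168)]
tray specimens blobs? [([192.0, 270.0], 0.6), ([343.0, 130.0], 0.15)]
```

```bash
python3 - <<'E'
from reg import *
for f,c in(('h_top','top'),('h_scene','scene'),('m3',None)):
    if not c: continue
    im=rd(f'pics/{f}.png');h=cv2.cvtColor(im,cv2.COLOR_RGB2HSV)
    m=((h[...,1]<85)&(h[...,2]>100)).astype(np.uint8)
    yaw=np.radians(-41.5);R=np.array([[np.cos(yaw),-np.sin(yaw)],[np.sin(yaw),np.cos(yaw)]])
    n,_,st,ce=cv2.connectedComponentsWithStats(m,connectivity=4)
    for i in range(1,n):
        if 2<=st[i,4]<=60:
            t=R.T@(at_z(c,ce[i],.027)[:2]-[.488,-.3127])*1000
            if abs(t).max()<98: print(c,ce[i].round(1),st[i,4],'tray mm',t.round(0))
E
```

```text
top [397.1 209.4] 17 tray mm [14. 83.]
top [408.1 251.2] 18 tray mm [-59. -15.]
top [402.8 258.1] 21 tray mm [-83. -16.]
top [409.6 264.1] 21 tray mm [-84. -41.]
scene [208. 270.] 3 tray mm [-32.  14.]
scene [209. 275.] 3 tray mm [-17.  13.]
scene [194. 280.] 3 tray mm [-13. -16.]
scene [210.  279.5] 2 tray mm [-3. 13.]
```

Three green specimens and one blue specimen are in their bays, and no orange is left in the tray. I'm handing in.

```bash
python3 -c "
from rig import finish_job
print(finish_job())"
```

```text
the job is handed in; nothing more can be done
None
```

The job is handed in. My last checks show it done as asked, but the pedal coming back up was not confirmed by a picture.

**Sorting and washing**
- I put the four strays, two orange and two green, into the bays of their colours. One green was knocked aside mid-run, so I found it again next to the pedal and picked it from there.
- The orange tag was on the white plate. I lifted the tray by the handle's cap, because the fingers stop on the cap before they reach the post. I tipped it against the tank's inner corner, and all three orange specimens ran out. A picture showed them lying in the tank.

**Tray**
- My first set-down was about 6 mm off centre, so I regripped and corrected it. It now sits within about 2 mm of the mat's centre.
- The final images show three green specimens and one blue in their bays and no orange in the tray.
- The tray slipped back to level in the grip before set-down, sooner than I planned, but nothing fell out.

**Pedal**
- It reached its stop: the force jumped from 9 N to 18 N, then reached 27 N, and I held it there for about 0.9 s. The tool then drew back clear.

**Checks that were weak or disagreed**
- The numerical fit of the tray showed 3–6 degrees of tilt both before and after. I treat that as bias in the fit, since the reading barely changed. I had no viewed picture left to confirm it.
- The dish, mould and screwdriver areas looked unchanged by image difference.

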